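# Turn the poured culture plate lid-down and add it to the stack

### The job

Slide the lidded culture plate from the white deck fully into the plate turner's carrier, swing the lever gently right over to turn plate and lid together, then push the plate out of the carrier on its other side so that it sits squarely, lid down, on top of the stack of turned plates between the posts. Keep lid and base together, and do not disturb the stacked plates, the beaker or the tape roll.

Things in the scene. Friction and masses are not known exactly. Their poses are not given: they have to be found in the camera images.
- turner: Plate turner: aluminium fixture fixed to the bench, 350 mm long (its y), 150 wide. Origin on the bench under the hinge axis of its carrier; z up. Work passes through it along its own -y: white deck, swivelling carrier (hinge axis along x, 80 mm up), stack between posts. All x, y and z offsets given below are in this turner's frame, in mm.
- deck_mid (a point): Middle of the white infeed deck's top, 128 mm to +y of the turner's origin and 69.5 mm up, axes as the turner's. The deck is 150 mm long (y), 140 wide. Two steel guide fences, 12 mm high, funnel from 131 mm apart (turner y +160) to 99 mm apart (y +85 to +56), leading into the carrier. Beyond y +160 the deck is open.
- carrier (a joint): Angle of the carrier about the turner's +x axis: 0 = mouth toward the deck (+y), as at the start; pi = turned right over, mouth toward the stack (-y). In between the mouth points up. Hard stops at both ends; about 0.06 N m of friction, so it stays where it is left.
- carrier_mid (a point): Middle of the carrier's pocket, on the hinge axis: the plate's centre when fully in. Axes turn with the carrier. Carrier 96 mm long, 104 wide; pocket 98 wide, 23 high, running surface 11.5 mm below this point either way up (1 mm below the deck, 1 mm above the stack's top). Its shut end, opposite the mouth, has only two 8 mm pins, 66 mm clear between them, that stop the plate.
- carrier_plate_edge (a point): Middle of the edge, nearest the mouth, of the carrier's clear face (3 mm thick, 22 mm short of the mouth). This face is above the plate at angle 0: a fingertip can follow the plate only as far as the mouth. At pi it is the floor; the other face is just two lips, 64 mm clear between them, so a fingertip can come in between the pins and push the plate right through.
- lever_grip (a point): Middle of the lever's black handle, a freely revolving sleeve 14 mm thick, 50 mm long, lying along the turner's x. 60 mm from the hinge axis and 103 mm to -x of carrier_mid. At angle 0 it lies to +y of the axis, at axis height; it goes up over the top and down to -y. Axes turn with the carrier.
- dish_base: Base of the plate to turn: clear dish 86 mm across, 18 high, dull pinkish-red set medium in it. Origin at the centre of its underside, z up through its mouth at the start. With its lid the plate is 94 mm across, 20 mm high, about 55 g: too wide to grasp, so push it at the lid's skirt, fingertips within 6 mm of what it slides on.
- base_mid (a point): Centre of the plate, on its base: 10 mm from the base's underside along its z. z is up at the start, down once turned.
- lid_mid (a point): The same centre, but on the loose clear lid (94 mm across; skirt from 4 to 20 mm above the plate's underside, 2 mm play round the base). Coincides with base_mid while the lid is on. z is up at the start, down once turned.
- stack_place (a point): On the turner, axes as its: where the plate's centre belongs on the stack, 104 mm to -y of the hinge axis, 10 mm above the third stacked plate. Four steel posts, 8 mm thick and 106 mm tall, round it at turner x +-53.5, y -110 and x +-30, y -148 leave a plate 2 to 3 mm of play and stop it at the far side; open toward the carrier.
- stacked_1: Lowest of three equal plates already turned (lid down), 94 mm across, 20 mm high, loose; origin at the centre of its underside.
- stacked_2: Middle plate of the stack; as stacked_1.
- stacked_3: Top plate of the stack; as stacked_1.
- beaker: Bystander: clear beaker, 74 mm wide, 93 mm high, loose, at the right of the bench; origin under its centre.
- tape: Bystander: roll of tape, 62 mm wide, 18 mm high, loose, at the front right; origin under its centre.
Mind the look-alikes: they are no part of the job. Leave any turquoise look-alike of the part that bears lid_mid alone. Leave any orange look-alike of the stacked_1 alone.

How it is judged:
By the outcome, as a careful person would: the job done as asked, in the order asked, and still so for the second after the job is handed in, with the robot touching nothing.
It also fails if it takes over 67 s, if anything falls off the work surface, if the arm or the gripper's body presses on something with over 40 N, if the wrist force passes 120 N, or if a joint passes its speed limit or range.

### The arm

A 6-joint arm with a two-finger parallel gripper is mounted at the origin on a cart in front of the work surface, level with it; the furniture and walls round the work are solid. World frame = base frame: x ahead of the robot, y to its left, z up, the work surface at z = 0. Lengths are in m, angles in rad, forces in N, time in s.
With the tool pointing down it reaches from about 0.425 to 0.95 m from the base axis. Payload 3.5 kg.
Tool frame: the origin (TCP) lies on the centre line of the jaws, within the pads' length; the fingertips stand 11 mm ahead of it and the grasp point (between the pads) lies 8 mm behind it; y points along the fingers, x is the direction in which the jaws open and shut, and the axes are right-handed (so a half turn about y gives the same grasp; the last joint's range is limited). The gripper opens to 85 mm and grips with 20 to 120 N. Pads are 22 mm wide; open, the fingers measure 114 mm over their backs; the gripper's body (76 mm by 85 mm) begins 54 mm behind the grasp point. The pads swing forward as they close: fully open they stand 13 mm farther back than shut.
Start: joints at [-1.398, 0.286, 1.577, -0, 1.279, -0.15], TCP at [0.214, -0.64, 0.203] pointing down, gripper open.
Joint ranges: [-2.77, 2.77], [-0.9, 2.22], [0.21, 2.48], [-1.53, 4.67], [0.24, 2.81], [-2.84, 2.84]. Speed limits (rad/s): [2.79, 2.79, 3.14, 3.14, 3.14, 3.14].

### API

Orientations are given as a unit quaternion [x, y, z, w].
In Python, from plant import get_state, read_camera, sign_off gives the robot as it stands.
- The arm moves only by the shell command python3 -m inch 'ROWS' [FORCE]. ROWS is JSON, a list of rows, each an object of numbers: "ax", "ay", "az": the turn, a rotation vector about the tool's x, y, z in rad; "x", "y", "z": the shift along the tool's x, y, z in mm; "hand": the closure, from -1 (fully open) to 1 (shut). In form: [{"ax": .., "ay": .., "az": .., "x": .., "y": .., "z": .., "hand": ..}, ...]. A call has 1 to 5 rows; each row shifts and turns the commanded pose from where the row before left it, along the tool's axes as they then stand; what a row does not reach is not made up. A row lasts 1/12 s, in which the tool goes at most 41.7 mm and 7.16 degrees, less where a joint would pass 70% of its speed; a pose out of reach is approached as far as the arm can. A call with a gripper value outside its range is refused whole. The fingers move at their own pace and stop on an object; FORCE is the grip in N (left out, the last holds). Time passes only in rows, so rows that do not move let the fingers close. It gives the time, the measured TCP pose, the force and the opening at its end, in the units of the state.
- get_state(): the state, without advancing time (a new reading comes with each control period).
- read_camera(name): name is "side" or "top" or "wrist"; returns a dict with "img" (400x640x3 uint8, red, green, blue), "fov_y" (degrees; the focal length in pixels is half the picture's height over the tangent of half this angle, whatever the lens; pixels are square), "cx", "cy" (the principal point, pixels), "distortion" ([k1, k2, p1, p2, k3] as OpenCV has them; the pictures are not rectified), "T" (4x4, takes a point from camera to world coordinates); the wrist camera has in their place "T_tool_cam" (4x4, takes a point from camera to tool coordinates, whose origin is the TCP and whose axes are the tool frame's). Camera axes: x right, y down, z forward; pixel columns grow to the right and rows downward; lengths in m; the calibration is good to about 2 mm. A picture is of the moment at which its call begins: read the wrist's pose just before it. There is no depth.
- sign_off(): hands the job in, once; it reports no verdict.
The state is a dict: "time": time; "qpos": joint angles; "dq": joint speeds; "joint_efforts": joint torques, N m; "eef_pos": TCP position; "tcp_rot": TCP orientation; "contact_force": force on the tool from outside, world axes, zero at the start; "wrist_torque": the same for the moment, N m; "opening": opening from 0.0 (shut) to 1.0 (fully open).
Only numpy, scipy, OpenCV 4.12 (cv2) and the standard library are available. Lean on these libraries where they do the work, as an engineer would, in place of code of your own. Each camera call takes 0.05 s, during which the arm holds its last target. There are 200 camera calls.

## Working session

There is one attempt and no reset: what is moved stays moved. The work goes in short steps, Python scripts to look and compute and a shell command to move; the robot and the scene stay as the last step left them, time stands still between calls to the robot, and variables do not carry over. Pictures are saved under pics/ and viewed, about 8 in all and at most 12, crops included, and the job is handed in when it is done.

```bash
mkdir -p pics; ls
cat > h.py <<'E'
import numpy as np, cv2
from plant import get_state, read_camera
from scipy.spatial.transform import Rotation as R
def cam(name):
    s=get_state(); c=read_camera(name)
    f=200/np.tan(np.radians(c["fov_y"])/2)
    c["K"]=np.array([[f,0,c["cx"]],[0,f,c["cy"]],[0,0,1.]])
    c["D"]=np.array(c["distortion"],float)
    if "T" not in c:
        T=np.eye(4);T[:3,:3]=R.from_quat(s["tcp_rot"]).as_matrix();T[:3,3]=s["eef_pos"]
        c["T"]=T@np.array(c["T_tool_cam"])
    c["T"]=np.array(c["T"]); return c
def ray(c,uv):
    p=cv2.undistortPoints(np.array(uv,float).reshape(-1,1,2),c["K"],c["D"]).reshape(-1,2)
    d=np.c_[p,np.ones(len(p))]@c["T"][:3,:3].T
    return c["T"][:3,3],d/np.linalg.norm(d,axis=1)[:,None]
def onz(c,uv,z):
    o,d=ray(c,uv); return o+d*((z-o[2])/d[:,2])[:,None]
def proj(c,P):
    T=np.linalg.inv(c["T"]); P=np.array(P,float).reshape(-1,3)
    rv=cv2.Rodrigues(T[:3,:3])[0]
    return cv2.projectPoints(P,rv,T[:3,3],c["K"],c["D"])[0].reshape(-1,2)
def tri(c1,u1,c2,u2):
    o1,d1=ray(c1,[u1]);o2,d2=ray(c2,[u2])
    A=np.c_[d1[0],-d2[0]];t=np.linalg.lstsq(A,o2-o1,rcond=None)[0]
    a=o1+d1[0]*t[0];b=o2+d2[0]*t[1]; return (a+b)/2,np.linalg.norm(a-b)
def save(c,n): cv2.imwrite("pics/"+n+".png",c["img"][:,:,::-1])
E
python3 - <<'E'
from h import *
import pickle
for n in ("top","side"):
    c=cam(n); save(c,n+"0"); pickle.dump(c,open(n+"0.pkl","wb")); print(n,c["K"][0],c["T"].round(3).tolist())
s=get_state(); print(s)
E
```

```text
pics
top [391.78962926   0.         319.68625187] [[0.026, -0.99, 0.141, 0.349], [-1.0, -0.025, 0.007, -0.139], [-0.004, -0.141, -0.99, 1.205], [0.0, 0.0, 0.0, 1.0]]
side [487.10589643   0.         326.10247714] [[0.05, -0.615, 0.787, -0.525], [-0.999, -0.047, 0.027, -0.154], [0.02, -0.787, -0.617, 0.899], [0.0, 0.0, 0.0, 1.0]]
{'time': 0.1, 'qpos': array([-1.39800058e+00,  2.87085021e-01,  1.57803398e+00,  9.14223265e-06,
        1.27861412e+00, -1.50026354e-01]), 'dq': array([-0.00086568, -0.00033044, -0.00413201, -0.0003164 ,  0.00121572,
        0.00112682]), 'joint_efforts': array([ 8.96290112e-04, -4.07296371e+01, -2.93699580e+01, -1.37022371e-04,
        3.43314285e-03, -1.11536945e-06]), 'eef_pos': array([ 0.21403908, -0.6394731 ,  0.20207844]), 'tcp_rot': array([-0.57332421,  0.41368474, -0.41260672,  0.57438661]), 'contact_force': array([-1.20442036, -0.84722896, -0.49010386]), 'wrist_torque': array([0.00124052, 0.0052594 , 0.02103245]), 'opening': 1.0016389921152138}
```

View pics/top0.png

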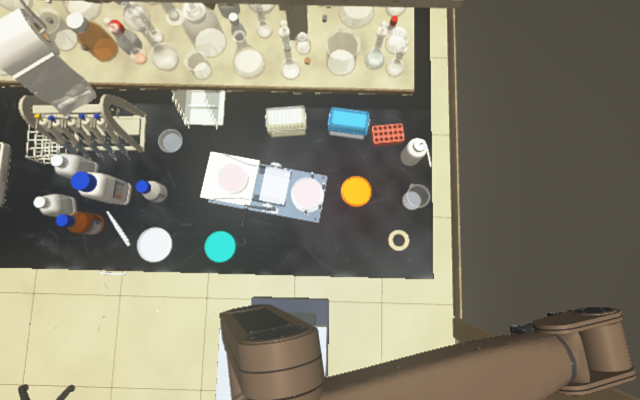

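View pics/side0.png

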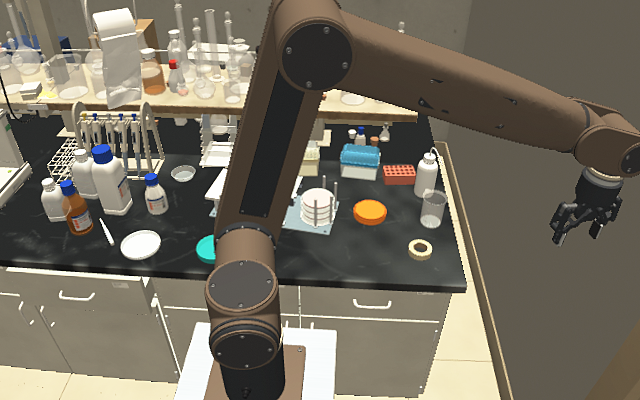

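The top view shows the white deck at about (230,178) with the pinkish plate at (233,177), the carrier at (275,187) and the stack at (307,194). Look-alikes: a turquoise disc (220,246), an orange disc (356,191) and a white disc (154,244). The reddish plate on the deck matches the description. I'll confirm that in an enlarged crop and measure it.

Run:
```python
from h import *
import pickle
c=pickle.load(open("top0.pkl","rb")); im=c["img"]
cv2.imwrite("pics/crop1.png",cv2.resize(im[140:230,195:335],None,fx=5.6,fy=5.6,interpolation=cv2.INTER_CUBIC)[:,:,::-1])
hsv=cv2.cvtColor(im,cv2.COLOR_RGB2HSV)
g=np.zeros(im.shape[:2],np.uint8); g[140:230,195:335]=1
# pink
a=im.astype(int); m=((a[:,:,0]-a[:,:,1]>12)&(g>0)).astype(np.uint8)
n,l,s,ce=cv2.connectedComponentsWithStats(m)
for i in range(1,n):
    if s[i,4]>80: print("pink",s[i],ce[i], onz(c,[ce[i]],.0795).round(4))
m=((a.min(2)>200)&(g>0)).astype(np.uint8)
n,l,s,ce=cv2.connectedComponentsWithStats(m)
for i in range(1,n):
    if s[i,4]>100: print("white",s[i],ce[i])
```

```text
white [ 200  152   60   54 2368] [229.66427365 178.5785473 ]
white [259 167  32  38 883] [274.53340883 185.10192525]
white [291 177  33  35 897] [306.83166109 194.1761427 ]
```

View pics/crop1.png

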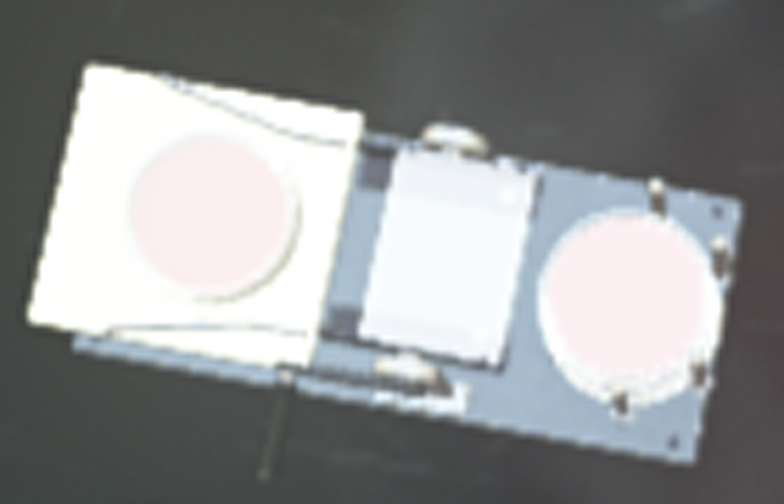

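The crop confirms the target: a pink plate on the white deck at crop (210,215), with the carrier at (440,255), the stack at (630,305), and the thin dark lever handle at (272,425). Next I'll fit the turner frame.

Run:
```python
from h import *
import pickle
c=pickle.load(open("top0.pkl","rb"))
q=lambda x,y:[195+(x+.5)/5.6-.5,140+(y+.5)/5.6-.5]
P=onz(c,[q(88,64),q(362,114),q(310,367),q(28,322)],.0695)
print(P.round(4))
for i in range(4): print(np.linalg.norm(P[i]-P[(i+1)%4]).round(4))
ex=(P[0]+P[1]-P[2]-P[3]); ey=(P[0]+P[3]-P[1]-P[2])
print(np.arctan2(-ex[0]*0+ -ex[1]*-1,ex[0]),"x yaw",np.arctan2(ex[1],ex[0]),"y yaw",np.arctan2(-ey[0],ey[1]), P.mean(0))
B=onz(c,[q(743,200),q(693,463)],.006);print("base end corners",B.round(4),np.linalg.norm(B[0]-B[1]), B.mean(0))
print("plate",onz(c,[q(210,215)],.0795), "stack top",onz(c,[q(628,303)],.0695),"lever ends",onz(c,[q(286,378),q(264,478)],.08))
```

```text
[[0.6614 0.2006 0.0695]
 [0.6376 0.0531 0.0695]
 [0.5013 0.0738 0.0695]
 [0.5214 0.223  0.0695]]
0.1495
0.1379
0.1506
0.1418
-0.15481165982261302 x yaw -0.15481165982261302 y yaw -0.14642551615353316 [0.58042749 0.13761925 0.0695    ]
base end corners [[ 0.6099 -0.1511  0.006 ]
 [ 0.4621 -0.1271  0.006 ]] 0.14971527484183697 [ 0.53600707 -0.13906852  0.006     ]
plate [[0.57890137 0.12837216 0.0795    ]] stack top [[ 0.53943677 -0.09138651  0.0695    ]] lever ends [[0.49386682 0.08394311 0.08      ]
 [0.44175058 0.09253889 0.08      ]]
```

```bash
cat >> h.py <<'E'
TH=-0.150; O=np.array([.5612,.011,0])
def setf():
    import json,os
    if os.path.exists("frame.json"):
        global TH,O
        d=json.load(open("frame.json")); TH=d["th"]; O=np.array(d["o"]+[0.])
setf()
RT=R.from_euler("z",TH).as_matrix()
def t2w(p): return O+RT@(np.array(p,float)/1000)   # mm turner -> world
def w2t(P): return (np.array(P)-O)@RT*1000
def where():
    s=get_state(); M=R.from_quat(s["tcp_rot"]).as_matrix()
    print("t",round(s["time"],2),"tcp_turner",w2t(s["eef_pos"]).round(1),"F",(s["contact_force"]@RT).round(1),"open",round(s["opening"],3),"q6",s["qpos"][5].round(2))
    print(" tool axes in turner x",(M[:,0]@RT).round(3),"y",(M[:,1]@RT).round(3),"z",(M[:,2]@RT).round(3))
    return s,M
def go(p,xdir=None):
    "p turner mm, xdir = wanted tool x in turner; prints delta along present tool axes mm, then rotvec"
    s,M=where(); d=M.T@(t2w(p)-s["eef_pos"])*1000; print("delta tool xyz",d.round(1))
    if xdir is not None:
        x=RT@np.array(xdir,float); y=np.array([0,0,-1.]); W=np.c_[x,y,np.cross(x,y)]
        print("rotvec",R.from_matrix(M.T@W).as_rotvec().round(4))
E
python3 - <<'E'
from h import *
go([0,185,130]); 
go([0,185,130],[1,0,0]); go([0,185,130],[-1,0,0])
c=cam("wrist"); print(c["T_tool_cam"])
E
```

```text
t 0.1 tcp_turner [-246.1 -695.   202.1] F [-1.1 -1.  -0.5] open 1.002 q6 -0.15
 tool axes in turner x [ 0.455 -0.89  -0.002] y [-0.001  0.002 -1.   ] z [0.89  0.455 0.   ]
delta tool xyz [-671.3   73.7  619.8]
t 0.1 tcp_turner [-246.1 -695.   202.1] F [-1.1 -1.  -0.5] open 1.002 q6 -0.15
 tool axes in turner x [ 0.455 -0.89  -0.002] y [-0.001  0.002 -1.   ] z [0.89  0.455 0.   ]
delta tool xyz [-671.3   73.7  619.8]
rotvec [-0.0015 -1.098  -0.0017]
t 0.1 tcp_turner [-246.1 -695.   202.1] F [-1.1 -1.  -0.5] open 1.002 q6 -0.15
 tool axes in turner x [ 0.455 -0.89  -0.002] y [-0.001  0.002 -1.   ] z [0.89  0.455 0.   ]
delta tool xyz [-671.3   73.7  619.8]
rotvec [ 2.0000e-03  2.0436e+00 -1.7000e-03]
[[ 9.99999692e-01 -7.84760573e-04 -2.22199900e-05 -3.03310893e-04]
 [-2.20654125e-04 -3.08110606e-01  9.51350517e-01 -1.70845966e-01]
 [-7.53428592e-04 -9.51350219e-01 -3.08110684e-01  7.95589861e-02]
 [ 0.00000000e+00  0.00000000e+00  0.00000000e+00  1.00000000e+00]]
```

```bash
python3 -m inch '[{"y":-30},{"y":-30},{"x":-29,"z":27},{"x":-29,"z":27},{"x":-29,"z":27}]' | tail -3
python3 -m inch '[{"x":-29,"z":27},{"x":-29,"z":27},{"x":-29,"z":27},{"x":-29,"z":27},{"x":-29,"z":27}]' | tail -3
python3 -m inch '[{"x":-29,"z":27},{"x":-29,"z":27},{"x":-29,"z":27},{"x":-29,"z":27},{"x":-29,"z":27}]' | tail -3
python3 -m inch '[{"x":-29,"z":27},{"x":-29,"z":27},{"x":-29,"z":27},{"x":-29,"z":27},{"x":-29,"z":27}]' | tail -3
python3 -m inch '[{"x":-29,"z":27},{"x":-29,"z":27},{"x":-29,"z":27},{"x":-29,"z":27},{"x":-29,"z":27}]' | tail -3
python3 - <<'E'
from h import *
go([0,185,262],[1,0,0])
E
```

```text
t 0.15 tcp_turner [-246.  -695.2  202.2] F [-0.4 -0.4 -0.2] open 1.001 q6 -0.15
 tool axes in turner x [ 0.455 -0.89  -0.002] y [-0.001  0.002 -1.   ] z [0.89  0.455 0.   ]
delta tool xyz [-671.7  -58.4  619.8]
rotvec [-0.0012 -1.098  -0.0015]validation failed for argument at $[0]...
validation failed for argument at $[0]...
validation failed for argument at $[0]...
validation failed for argument at $[0]...
validation failed for argument at $[0]...
```

```bash
python3 -m inch '[{"ax":0,"ay":0,"az":0,"x":0,"y":-30,"z":0,"hand":-1},{"ax":0,"ay":0,"az":0,"x":0,"y":-30,"z":0,"hand":-1},{"ax":0,"ay":0,"az":0,"x":-29,"y":0,"z":27,"hand":-1},{"ax":0,"ay":0,"az":0,"x":-29,"y":0,"z":27,"hand":-1},{"ax":0,"ay":0,"az":0,"x":-29,"y":0,"z":27,"hand":-1}]'
```

```text
time: 0.57
eef_pos: [0.2635, -0.5311, 0.2635]
tcp_rot: [0.574, -0.413, 0.414, -0.573]
contact_force: [-0.1, -0.2, -0.6]
opening: 0.998
```

```bash
python3 -m inch '[{"ax":0,"ay":0,"az":0,"x":-29,"y":0,"z":27,"hand":0.34},{"ax":0,"ay":0,"az":0,"x":-29,"y":0,"z":27,"hand":0.34},{"ax":0,"ay":0,"az":0,"x":-29,"y":0,"z":27,"hand":0.34},{"ax":0,"ay":0,"az":0,"x":-29,"y":0,"z":27,"hand":0.34},{"ax":0,"ay":0,"az":0,"x":-29,"y":0,"z":27,"hand":0.34}]' 20 &&
python3 -m inch '[{"ax":0,"ay":0,"az":0,"x":-29,"y":0,"z":27,"hand":0.34},{"ax":0,"ay":0,"az":0,"x":-29,"y":0,"z":27,"hand":0.34},{"ax":0,"ay":0,"az":0,"x":-29,"y":0,"z":27,"hand":0.34},{"ax":0,"ay":0,"az":0,"x":-29,"y":0,"z":27,"hand":0.34},{"ax":0,"ay":0,"az":0,"x":-29,"y":0,"z":27,"hand":0.34}]' &&
python3 -m inch '[{"ax":0,"ay":0,"az":0,"x":-29,"y":0,"z":27,"hand":0.34},{"ax":0,"ay":0,"az":0,"x":-29,"y":0,"z":27,"hand":0.34},{"ax":0,"ay":0,"az":0,"x":-29,"y":0,"z":27,"hand":0.34},{"ax":0,"ay":0,"az":0,"x":-29,"y":0,"z":27,"hand":0.34},{"ax":0,"ay":0,"az":0,"x":-29,"y":0,"z":27,"hand":0.34}]' &&
python3 -m inch '[{"ax":0,"ay":0,"az":0,"x":-29,"y":0,"z":27,"hand":0.34},{"ax":0,"ay":0,"az":0,"x":-29,"y":0,"z":27,"hand":0.34},{"ax":0,"ay":0,"az":0,"x":-29,"y":0,"z":27,"hand":0.34},{"ax":0,"ay":0,"az":0,"x":-29,"y":0,"z":27,"hand":0.34},{"ax":0,"ay":0,"az":0,"x":-29,"y":0,"z":27,"hand":0.34}]' &&
python3 -m inch '[{"ax":0,"ay":-0.12,"az":0,"x":0,"y":0,"z":0,"hand":0.34},{"ax":0,"ay":-0.12,"az":0,"x":0,"y":0,"z":0,"hand":0.34},{"ax":0,"ay":-0.12,"az":0,"x":0,"y":0,"z":0,"hand":0.34},{"ax":0,"ay":-0.12,"az":0,"x":0,"y":0,"z":0,"hand":0.34},{"ax":0,"ay":-0.12,"az":0,"x":0,"y":0,"z":0,"hand":0.34}]' &&
python3 -m inch '[{"ax":0,"ay":-0.12,"az":0,"x":0,"y":0,"z":0,"hand":0.34},{"ax":0,"ay":-0.12,"az":0,"x":0,"y":0,"z":0,"hand":0.34},{"ax":0,"ay":-0.12,"az":0,"x":0,"y":0,"z":0,"hand":0.34},{"ax":0,"ay":-0.12,"az":0,"x":0,"y":0,"z":0,"hand":0.34},{"ax":0,"ay":-0.02,"az":0,"x":0,"y":0,"z":0,"hand":0.34}]'
python3 - <<'E'
from h import *
import pickle
go([0,185,262],[1,0,0])
c=cam("wrist"); save(c,"w1"); pickle.dump(c,open("w1.pkl","wb"))
E
```

```text
time: 0.98
eef_pos: [0.3456, -0.3496, 0.263]
tcp_rot: [-0.574, 0.413, -0.413, 0.574]
contact_force: [0.8, 0.2, -0.3]
opening: 0.337
time: 1.4
eef_pos: [0.4276, -0.1693, 0.2632]
tcp_rot: [-0.574, 0.413, -0.413, 0.574]
contact_force: [0.2, -0.5, -0.3]
opening: 0.324
time: 1.82
eef_pos: [0.5097, 0.0112, 0.2632]
tcp_rot: [0.574, -0.413, 0.413, -0.574]
contact_force: [1.0, -1.5, -0.7]
opening: 0.331
time: 2.23
eef_pos: [0.5917, 0.1915, 0.2629]
tcp_rot: [0.574, -0.413, 0.413, -0.574]
contact_force: [0.6, -1.3, 0.5]
opening: 0.333
time: 2.65
eef_pos: [0.5912, 0.1896, 0.2627]
tcp_rot: [0.671, -0.223, 0.223, -0.671]
contact_force: [-0.3, -0.5, 0.8]
opening: 0.331
time: 3.07
eef_pos: [0.5912, 0.1894, 0.2628]
tcp_rot: [0.705, -0.052, 0.051, -0.705]
contact_force: [0.1, -0.0, 0.5]
opening: 0.328
t 3.07 tcp_turner [  3.  180.9 262.8] F [0.1 0.  0.5] open 0.328 q6 0.29
 tool axes in turner x [ 1.     0.005 -0.001] y [-0.001 -0.    -1.   ] z [-0.005  1.    -0.   ]
delta tool xyz [-3.   0.8  4.1]
rotvec [ 0.0003  0.0049 -0.0009]
```

View pics/w1.png

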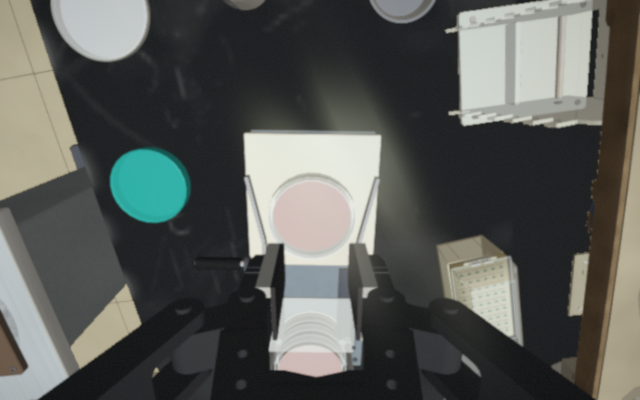

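The wrist view shows the deck with its far edge at (245..381, 131), the pink plate at (312,216), the black lever handle at (195–240, 263) and the turned stack low behind the fingers. I'll refine the frame and check heights against the top view.

Run:
```python
from h import *
import pickle
w=pickle.load(open("w1.pkl","rb")); t=pickle.load(open("top0.pkl","rb")); im=w["img"].astype(int)
q=lambda x,y:[195+(x+.5)/5.6-.5,140+(y+.5)/5.6-.5]
# deck far corners
roi=np.zeros(im.shape[:2],bool); roi[120:262,235:392]=1
m=((im.min(2)>110)&roi).astype(np.uint8)
cs=max(cv2.findContours(m,0,2)[0],key=cv2.contourArea)[:,0]
L=[(cs[cs[:,1]==y][:,0].min(),y) for y in range(140,172,3)]
Rr=[(cs[cs[:,1]==y][:,0].max()+1,y) for y in range(140,172,3)]
U=[(x,cs[cs[:,0]==x][:,1].min()) for x in range(260,370,8)]
for n,s in(("L",L),("R",Rr),("U",U)):
    P=w2t(onz(w,s,.0695)); print(n,P[[0,-1]].round(1).tolist(),"mean",P.mean(0).round(1), "slope",np.polyfit(P[:,1] if n!="U" else P[:,0],P[:,0] if n!="U" else P[:,1],1)[0].round(4))
# pink
mp=((im[:,:,0]-im[:,:,1]>18)&roi).astype(np.uint8)
n,l,s,ce=cv2.connectedComponentsWithStats(mp);i=1+s[1:,4].argmax(); print("pink",s[i],ce[i],w2t(onz(w,[ce[i]],.0795)).round(1))
P,e=tri(w,ce[i],t,q(209,214)); print("plate tri",w2t(P).round(1),e*1000)
# lever
rl=np.zeros(im.shape[:2],bool); rl[250:278,185:246]=1
ml=((im.max(2)<22)&rl); print("bg",np.median(im[240:250,190:240].max(2)))
ys,xs=np.where(ml); print("lever px",xs.min(),xs.max(),ys.min(),ys.max(),ys.mean())
a=[(195,263.5),(241,264)]
print("lever",w2t(onz(w,a,.08)).round(1)); 
P,e=tri(w,(195,263.5),t,q(264,478)); print("lever end tri",w2t(P).round(1),e*1000)
P,e=tri(w,(245,131),t,q(28,322)); print("deck corner tri",w2t(P).round(1),e*1000)
P,e=tri(w,(381,131),t,q(88,64)); print("deck corner tri",w2t(P).round(1),e*1000)
```

```text
Traceback (most recent call last):
ValueError: zero-size array to reduction operation minimum which has no identity
```

```bash
cat > m.py <<'E'
from h import *
import pickle
w=pickle.load(open("w1.pkl","rb")); t=pickle.load(open("top0.pkl","rb")); im=w["img"].astype(int)
q=lambda x,y:[195+(x+.5)/5.6-.5,140+(y+.5)/5.6-.5]
roi=np.zeros(im.shape[:2],bool); roi[120:262,235:392]=1
m=(im.min(2)>110)&roi
L=[(np.where(m[y])[0].min()-.5,y) for y in range(140,172,3)]
Rr=[(np.where(m[y])[0].max()+.5,y) for y in range(140,172,3)]
U=[(x,np.where(m[:,x])[0].min()-.5) for x in range(260,370,8)]
for n,s in(("L",L),("R",Rr),("U",U)):
    P=w2t(onz(w,s,.0695)); print(n,P[[0,-1]].round(1).tolist(),"mean",P.mean(0).round(1), "slope",np.polyfit(P[:,1] if n!="U" else P[:,0],P[:,0] if n!="U" else P[:,1],1)[0].round(4))
mp=((im[:,:,0]-im[:,:,1]>18)&roi).astype(np.uint8)
n,l,s,ce=cv2.connectedComponentsWithStats(mp);i=1+s[1:,4].argmax(); print("pink",s[i],ce[i],w2t(onz(w,[ce[i]],.0795)).round(1))
P,e=tri(w,ce[i],t,q(209,214)); print("plate tri",w2t(P).round(1),e*1000)
a=[(195,263.5),(241,264)]
print("lever",w2t(onz(w,a,.08)).round(1))
for n,u,v in(("lever end",(195,263.5),q(264,478)),("cornL",(245,131),q(28,322)),("cornR",(381,131),q(88,64))):
    P,e=tri(w,u,t,v); print(n,"tri",w2t(P).round(1),round(e*1000,1))
E
python3 m.py
```

```text
L [[-71.1, 196.6, 69.5], [-71.8, 164.9, 69.5]] mean [-71.6 180.9  69.5] slope 0.0149
R [[69.8, 197.2, 69.5], [69.6, 165.6, 69.5]] mean [ 69.8 181.5  69.5] slope 0.0041
U [[-53.7, 207.3, 69.5], [51.5, 206.7, 69.5]] mean [ -1.1 206.9  69.5] slope -0.0082
pink [275 206  34  41 553] [289.18444846 227.39963834] [[-25.4 104.2  79.5]]
plate tri [-13.9 114.2 110.1] 19.32768997275158
lever [[-131.3   60.    80. ]
 [ -79.9   59.8   80. ]]
lever end tri [-130.3   62.    83.3] 0.4
cornL tri [-70.3 205.2  64.6] 0.6
cornR tri [ 71.3 205.1  61.9] 2.3
```

```bash
python3 - <<'E'
from h import *
import json
n=t2w([-1.3,1.5,0]); json.dump({"th":-0.155,"o":[n[0],n[1]]},open("frame.json","w")); print(n)
E
python3 - <<'E'
from h import *
import pickle
w=pickle.load(open("w1.pkl","rb"))
print("plate ctr/left/right/top",w2t(onz(w,[(312,216),(270,216),(355,216),(312,174)],.0795)).round(1))
print("deck front edge",w2t(onz(w,[(312,265)],.0695)).round(1))
go([0,188,90],[1,0,0])
E
```

```text
[0.56013875 0.01267743 0.        ]
plate ctr/left/right/top [[ -0.2 116.   79.5]
 [-44.8 115.5  79.5]
 [ 45.4 116.4  79.5]
 [ -0.5 162.1  79.5]]
deck front edge [[-0.  51.6 69.5]]
t 3.12 tcp_turner [  3.5 179.4 262.9] F [-0.4  0.1 -0.5] open 0.33 q6 0.29
 tool axes in turner x [ 1.     0.007 -0.001] y [-0.001 -0.    -1.   ] z [-0.007  1.    -0.   ]
delta tool xyz [ -3.3 172.9   8.7]
rotvec [ 0.0003  0.0069 -0.0008]
```

```bash
python3 -m inch '[{"ax":0,"ay":0.007,"az":0,"x":-3,"y":35,"z":9,"hand":0.34},{"ax":0,"ay":0,"az":0,"x":0,"y":35,"z":0,"hand":0.34},{"ax":0,"ay":0,"az":0,"x":0,"y":35,"z":0,"hand":0.34},{"ax":0,"ay":0,"az":0,"x":0,"y":35,"z":0,"hand":0.34},{"ax":0,"ay":0,"az":0,"x":0,"y":25,"z":0,"hand":0.34}]' &&
python3 -m inch '[{"ax":0,"ay":0,"az":0,"x":0,"y":3,"z":0,"hand":0.34},{"ax":0,"ay":0,"az":0,"x":0,"y":3,"z":0,"hand":0.34},{"ax":0,"ay":0,"az":0,"x":0,"y":0,"z":0,"hand":0.34}]'
python3 - <<'E'
from h import *
go([0,188,84],[1,0,0])
c=cam("wrist"); save(c,"w2")
E
```

```text
time: 3.53
eef_pos: [0.5879, 0.1985, 0.0945]
tcp_rot: [0.705, -0.057, 0.054, -0.705]
contact_force: [0.1, 0.2, -0.4]
opening: 0.326
time: 3.78
eef_pos: [0.5906, 0.1989, 0.0933]
tcp_rot: [-0.705, 0.055, -0.056, 0.705]
contact_force: [0.8, 0.8, 1.1]
opening: 0.328
t 3.78 tcp_turner [  1.4 188.7  93.3] F [0.7 0.9 1.1] open 0.328 q6 0.32
 tool axes in turner x [ 1.    -0.001  0.001] y [ 0.001  0.    -1.   ] z [0.001 1.    0.   ]
delta tool xyz [-1.4  9.3 -0.7]
rotvec [-0.0004 -0.0011  0.0013]
```

View pics/w2.png

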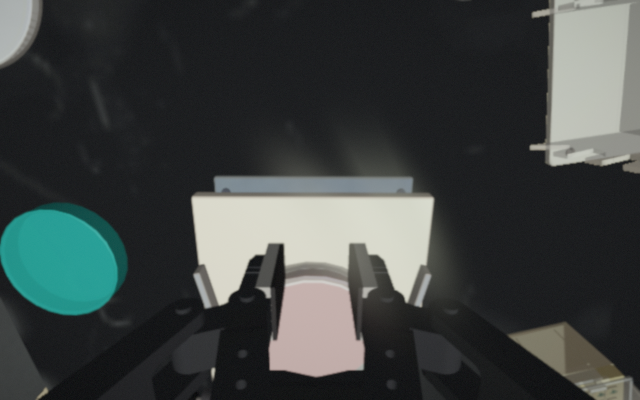

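Run:
```python
from h import *
c=cam("wrist"); s=get_state(); M=R.from_quat(s["tcp_rot"]).as_matrix()
for y in(0,11):
  for z in(-11,11): print(y,z,proj(c,s["eef_pos"]+M@np.array([.014,y/1000,z/1000])).round(0))
print("plate back edge",proj(c,[t2w([0,162.5,89.5]),t2w([0,162.5,73.5])]).round(0), "deck end",proj(c,[t2w([0,203,69.5])]).round(0))
```

```text
0 -11 [[343. 254.]]
0 11 [[344. 216.]]
11 -11 [[341. 245.]]
11 11 [[342. 208.]]
plate back edge [[312. 274.]
 [312. 260.]] deck end [[312. 194.]]
```

The plate's back edge and the deck end match their projections. The fingertips look farther back than their nominal position, so I'll touch down on the open deck to find the real tip length.

```bash
python3 -m inch '[{"ax":0,"ay":0,"az":0,"x":0,"y":2,"z":0,"hand":0.34},{"ax":0,"ay":0,"az":0,"x":0,"y":2,"z":0,"hand":0.34},{"ax":0,"ay":0,"az":0,"x":0,"y":2,"z":0,"hand":0.34},{"ax":0,"ay":0,"az":0,"x":0,"y":0,"z":0,"hand":0.34}]'
python3 -m inch '[{"ax":0,"ay":0,"az":0,"x":0,"y":1,"z":0,"hand":0.34},{"ax":0,"ay":0,"az":0,"x":0,"y":1,"z":0,"hand":0.34},{"ax":0,"ay":0,"az":0,"x":0,"y":1,"z":0,"hand":0.34},{"ax":0,"ay":0,"az":0,"x":0,"y":0,"z":0,"hand":0.34}]'
```

```text
time: 4.22
eef_pos: [0.5897, 0.1988, 0.0864]
tcp_rot: [0.705, -0.055, 0.055, -0.705]
contact_force: [-0.2, -1.1, -0.7]
opening: 0.332
time: 4.55
eef_pos: [0.5896, 0.1987, 0.083]
tcp_rot: [0.705, -0.055, 0.055, -0.705]
contact_force: [-0.6, 0.0, -0.8]
opening: 0.329
```

```bash
python3 -m inch '[{"ax":0,"ay":0,"az":0,"x":0,"y":1,"z":0,"hand":0.34},{"ax":0,"ay":0,"az":0,"x":0,"y":1,"z":0,"hand":0.34},{"ax":0,"ay":0,"az":0,"x":0,"y":0,"z":0,"hand":0.34}]'
python3 -m inch '[{"ax":0,"ay":0,"az":0,"x":0,"y":1,"z":0,"hand":0.34},{"ax":0,"ay":0,"az":0,"x":0,"y":0,"z":0,"hand":0.34}]'
python3 -m inch '[{"ax":0,"ay":0,"az":0,"x":0,"y":1,"z":0,"hand":0.34},{"ax":0,"ay":0,"az":0,"x":0,"y":0,"z":0,"hand":0.34}]'
python3 -m inch '[{"ax":0,"ay":0,"az":0,"x":0,"y":1,"z":0,"hand":0.34},{"ax":0,"ay":0,"az":0,"x":0,"y":0,"z":0,"hand":0.34}]'
```

```text
time: 4.8
eef_pos: [0.5897, 0.1987, 0.081]
tcp_rot: [0.705, -0.055, 0.055, -0.705]
contact_force: [-0.6, 0.5, -1.2]
opening: 0.331
time: 4.97
eef_pos: [0.5898, 0.1987, 0.0801]
tcp_rot: [0.705, -0.055, 0.055, -0.705]
contact_force: [0.3, 0.4, 0.1]
opening: 0.33
time: 5.13
eef_pos: [0.5898, 0.1988, 0.0792]
tcp_rot: [0.705, -0.055, 0.055, -0.705]
contact_force: [0.0, -0.6, 0.7]
opening: 0.332
time: 5.3
eef_pos: [0.5897, 0.1988, 0.0781]
tcp_rot: [0.705, -0.055, 0.055, -0.705]
contact_force: [0.2, 0.0, 0.0]
opening: 0.333
```

```bash
A='[{"ax":0,"ay":0,"az":0,"x":0,"y":1,"z":0,"hand":0.34},{"ax":0,"ay":0,"az":0,"x":0,"y":1,"z":0,"hand":0.34}]'
python3 -m inch '[{"ax":0,"ay":0,"az":0,"x":0,"y":1,"z":0,"hand":0.34},{"ax":0,"ay":0,"az":0,"x":0,"y":1,"z":0,"hand":0.34},{"ax":0,"ay":0,"az":0,"x":0,"y":0,"z":0,"hand":0.34}]' | grep -E "eef|force"
python3 -m inch '[{"ax":0,"ay":0,"az":0,"x":0,"y":1,"z":0,"hand":0.34},{"ax":0,"ay":0,"az":0,"x":0,"y":0,"z":0,"hand":0.34}]'| grep -E "eef|force"
python3 - <<'E'
from h import *
where()
c=cam("wrist"); cv2.imwrite("pics/w3.png",cv2.resize(c["img"][170:350,180:445],None,fx=3,fy=3)[:,:,::-1])
E
```

```text
eef_pos: [0.5897, 0.1987, 0.0761]
contact_force: [0.5, 0.3, -0.1]
eef_pos: [0.5897, 0.1988, 0.0751]
contact_force: [-0.4, 0.4, 0.4]
t 5.72 tcp_turner [  0.5 188.4  75.1] F [-0.5  0.3  0.4] open 0.33 q6 0.32
 tool axes in turner x [ 1. -0. -0.] y [-0. -0. -1.] z [ 0.  1. -0.]
```

View pics/w3.png

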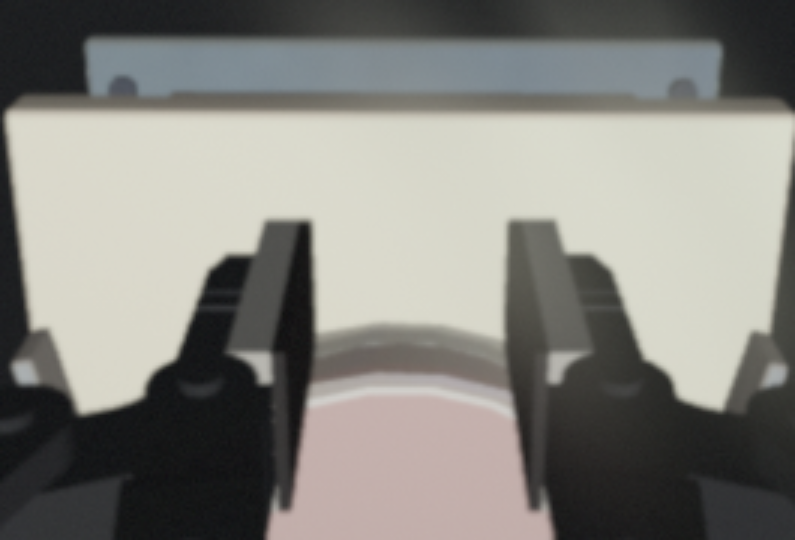

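```bash
python3 -m inch '[{"ax":0,"ay":0,"az":0,"x":0,"y":1.5,"z":0,"hand":0.34},{"ax":0,"ay":0,"az":0,"x":0,"y":1.5,"z":0,"hand":0.34},{"ax":0,"ay":0,"az":0,"x":0,"y":0,"z":0,"hand":0.34}]' | grep -E "eef|force"
python3 -m inch '[{"ax":0,"ay":0,"az":0,"x":0,"y":1,"z":0,"hand":0.34},{"ax":0,"ay":0,"az":0,"x":0,"y":0,"z":0,"hand":0.34}]'| grep -E "eef|force"
python3 -m inch '[{"ax":0,"ay":0,"az":0,"x":0,"y":1,"z":0,"hand":0.34},{"ax":0,"ay":0,"az":0,"x":0,"y":0,"z":0,"hand":0.34}]'| grep -E "eef|force"
```

```text
eef_pos: [0.5896, 0.1987, 0.0719]
contact_force: [0.0, 0.7, -0.5]
eef_pos: [0.5897, 0.1987, 0.0711]
contact_force: [0.2, -0.4, 0.1]
eef_pos: [0.5898, 0.1987, 0.0701]
contact_force: [-0.4, 0.2, -0.2]
```

Run:
```python
from h import *
import pickle
w1=pickle.load(open("w1.pkl","rb"))
c=cam("wrist"); print(c["K"],c["D"]); where()
g=cv2.cvtColor(c["img"],cv2.COLOR_RGB2GRAY).astype(int)
print(w1["T"][:3,3],c["T"][:3,3])
im=c["img"].astype(int)
for r in range(196,250,6):
    x=np.where(im[r].min(1)>100)[0]; print(r,x.min(),x.max())
col=im[180:230,320].min(1); print("col320",col.tolist())
cv2.imwrite("pics/w4.png",cv2.resize(c["img"][150:350,160:465],None,fx=2.6,fy=2.6)[:,:,::-1])
```

```text
[[359.08545164   0.         316.16707565]
 [  0.         359.08545164 190.84459949]
 [  0.           0.           1.        ]] [-0.03078834  0.          0.          0.          0.        ]
t 6.4 tcp_turner [  0.6 188.4  70.2] F [-0.5 -0.3  0.1] open 0.326 q6 0.32
 tool axes in turner x [ 1. -0. -0.] y [-0. -0. -1.] z [ 0.  1. -0.]
[0.60324303 0.26803569 0.4336531 ] [0.60244904 0.27725298 0.24098411]
196 207 420
202 208 420
208 185 428
214 178 448
220 179 448
226 179 447
232 180 446
238 181 445
244 182 445
col320 [57, 58, 59, 65, 79, 101, 119, 125, 126, 127, 129, 128, 128, 130, 130, 130, 131, 133, 132, 133, 133, 134, 132, 124, 113, 109, 111, 111, 114, 120, 141, 167, 185, 194, 199, 201, 201, 201, 201, 201, 201, 201, 201, 201, 202, 202, 202, 202, 202, 202]
```

View pics/w4.png

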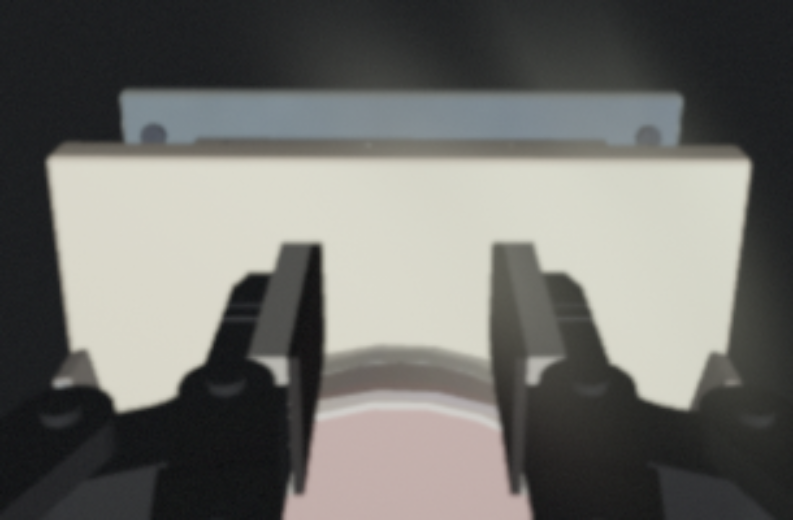

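The deck edge width gives a deck height of about 67 mm, which agrees with the text. The visible fingertips project about 30 mm behind the TCP, which fits with there being no contact yet. I'll keep lowering, with a force check between steps.

```bash
cat > ok.py <<'E'
import sys; from h import *
s=get_state(); F=np.array(s["contact_force"]); print("tcp",w2t(s["eef_pos"]).round(1),"F",(F@RT).round(1),"t",round(s["time"],2))
sys.exit(np.linalg.norm(F)>float(sys.argv[1]))
E
python3 -m inch '[{"ax":0,"ay":0,"az":0,"x":0,"y":1,"z":0,"hand":0.34},{"ax":0,"ay":0,"az":0,"x":0,"y":1,"z":0,"hand":0.34}]' >/dev/null; python3 ok.py 4 &&
python3 -m inch '[{"ax":0,"ay":0,"az":0,"x":0,"y":1.5,"z":0,"hand":0.34},{"ax":0,"ay":0,"az":0,"x":0,"y":1.5,"z":0,"hand":0.34}]' >/dev/null && python3 ok.py 4 &&
python3 -m inch '[{"ax":0,"ay":0,"az":0,"x":0,"y":1.5,"z":0,"hand":0.34},{"ax":0,"ay":0,"az":0,"x":0,"y":1.5,"z":0,"hand":0.34}]' >/dev/null && python3 ok.py 4 &&
python3 -m inch '[{"ax":0,"ay":0,"az":0,"x":0,"y":1.5,"z":0,"hand":0.34},{"ax":0,"ay":0,"az":0,"x":0,"y":1.5,"z":0,"hand":0.34}]' >/dev/null && python3 ok.py 4 &&
python3 -m inch '[{"ax":0,"ay":0,"az":0,"x":0,"y":1.5,"z":0,"hand":0.34},{"ax":0,"ay":0,"az":0,"x":0,"y":1.5,"z":0,"hand":0.34}]' >/dev/null && python3 ok.py 4 &&
python3 -m inch '[{"ax":0,"ay":0,"az":0,"x":0,"y":1.5,"z":0,"hand":0.34},{"ax":0,"ay":0,"az":0,"x":0,"y":1.5,"z":0,"hand":0.34}]' >/dev/null && python3 ok.py 4
```

```text
tcp [  0.7 188.5  68.4] F [-0.6 -0.1 -0.2] t 6.57False
```

```bash
sed -i 's/sys.exit(np.linalg.norm(F)>float(sys.argv\[1\]))/sys.exit(int(np.linalg.norm(F)>float(sys.argv[1])))/' ok.py
python3 -m inch '[{"ax":0,"ay":0,"az":0,"x":0,"y":1.5,"z":0,"hand":0.34},{"ax":0,"ay":0,"az":0,"x":0,"y":1.5,"z":0,"hand":0.34}]' >/dev/null && python3 ok.py 4 &&
python3 -m inch '[{"ax":0,"ay":0,"az":0,"x":0,"y":1.5,"z":0,"hand":0.34},{"ax":0,"ay":0,"az":0,"x":0,"y":1.5,"z":0,"hand":0.34}]' >/dev/null && python3 ok.py 4 &&
python3 -m inch '[{"ax":0,"ay":0,"az":0,"x":0,"y":1.5,"z":0,"hand":0.34},{"ax":0,"ay":0,"az":0,"x":0,"y":1.5,"z":0,"hand":0.34}]' >/dev/null && python3 ok.py 4 &&
python3 -m inch '[{"ax":0,"ay":0,"az":0,"x":0,"y":1.5,"z":0,"hand":0.34},{"ax":0,"ay":0,"az":0,"x":0,"y":1.5,"z":0,"hand":0.34}]' >/dev/null && python3 ok.py 4 &&
python3 -m inch '[{"ax":0,"ay":0,"az":0,"x":0,"y":1.5,"z":0,"hand":0.34},{"ax":0,"ay":0,"az":0,"x":0,"y":1.5,"z":0,"hand":0.34}]' >/dev/null && python3 ok.py 4
python3 - <<'E'
from h import *
c=cam("side"); im=c["img"]; x,y=proj(c,get_state()["eef_pos"])[0]; print(x,y)
cv2.imwrite("pics/s1.png",cv2.resize(im[int(y)-75:int(y)+55,int(x)-90:int(x)+90],None,fx=4,fy=4,interpolation=cv2.INTER_CUBIC)[:,:,::-1])
E
```

```text
tcp [  0.6 188.5  65.2] F [0.5 0.2 0.8] t 6.73
tcp [  0.6 188.4  62.1] F [ 0.2  0.5 -0.4] t 6.9
tcp [  0.6 188.4  59.1] F [ 0.5 -0.6 -0. ] t 7.07
tcp [  0.6 188.5  56.2] F [-0.4 -0.   0.1] t 7.23
tcp [  0.6 188.5  53.2] F [ 0.3  0.  -0.5] t 7.4
218.15477250201525 186.42282473800685
```

View pics/s1.png

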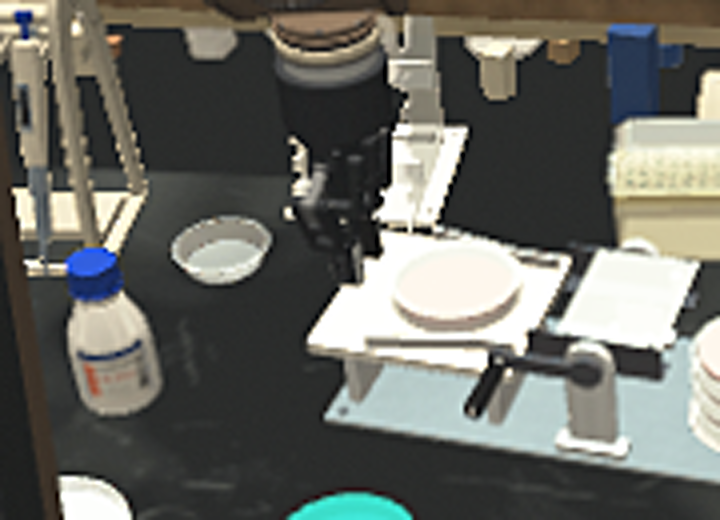

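The side view shows the fingertips at about (350,280), just above the deck's open end, with the plate behind them untouched. Carrying on down.

```bash
python3 -m inch '[{"ax":0,"ay":0,"az":0,"x":0,"y":1.5,"z":0,"hand":0.34},{"ax":0,"ay":0,"az":0,"x":0,"y":1.5,"z":0,"hand":0.34}]' >/dev/null && python3 ok.py 3 &&
python3 -m inch '[{"ax":0,"ay":0,"az":0,"x":0,"y":1.5,"z":0,"hand":0.34},{"ax":0,"ay":0,"az":0,"x":0,"y":1.5,"z":0,"hand":0.34}]' >/dev/null && python3 ok.py 3 &&
python3 -m inch '[{"ax":0,"ay":0,"az":0,"x":0,"y":1,"z":0,"hand":0.34},{"ax":0,"ay":0,"az":0,"x":0,"y":1,"z":0,"hand":0.34}]' >/dev/null && python3 ok.py 3 &&
python3 -m inch '[{"ax":0,"ay":0,"az":0,"x":0,"y":1,"z":0,"hand":0.34},{"ax":0,"ay":0,"az":0,"x":0,"y":1,"z":0,"hand":0.34}]' >/dev/null && python3 ok.py 3 &&
python3 -m inch '[{"ax":0,"ay":0,"az":0,"x":0,"y":1,"z":0,"hand":0.34},{"ax":0,"ay":0,"az":0,"x":0,"y":1,"z":0,"hand":0.34}]' >/dev/null && python3 ok.py 3 &&
python3 -m inch '[{"ax":0,"ay":0,"az":0,"x":0,"y":1,"z":0,"hand":0.34},{"ax":0,"ay":0,"az":0,"x":0,"y":1,"z":0,"hand":0.34}]' >/dev/null && python3 ok.py 3 &&
python3 -m inch '[{"ax":0,"ay":0,"az":0,"x":0,"y":1,"z":0,"hand":0.34},{"ax":0,"ay":0,"az":0,"x":0,"y":1,"z":0,"hand":0.34}]' >/dev/null && python3 ok.py 3 &&
python3 -m inch '[{"ax":0,"ay":0,"az":0,"x":0,"y":1,"z":0,"hand":0.34},{"ax":0,"ay":0,"az":0,"x":0,"y":1,"z":0,"hand":0.34}]' >/dev/null && python3 ok.py 3
```

```text
tcp [  0.7 188.5  50.3] F [ 0.5  0.7 -0.1] t 7.62
tcp [  0.6 188.5  47.2] F [0.3 0.5 0.1] t 7.78
tcp [  0.6 188.4  45.2] F [ 0.5 -0.2  0.3] t 7.95
tcp [  0.6 188.5  43.3] F [-0.3  0.9 -0.5] t 8.12
tcp [  0.6 188.5  41.2] F [-0.4  0.3  2.4] t 8.28
tcp [  0.7 188.5  41.2] F [-5.4 -1.9 12.7] t 8.45
```

Contact with the deck came at TCP z 41.2, so the real tips sit about 28 mm behind the reported TCP; I'll plan with that. I'll lift 4 mm and start the push.

```bash
python3 -m inch '[{"ax":0,"ay":0,"az":0,"x":-0.5,"y":-4,"z":0,"hand":0.34},{"ax":0,"ay":0,"az":0,"x":0,"y":0,"z":-5,"hand":0.34},{"ax":0,"ay":0,"az":0,"x":0,"y":0,"z":-5,"hand":0.34},{"ax":0,"ay":0,"az":0,"x":0,"y":0,"z":-5,"hand":0.34},{"ax":0,"ay":0,"az":0,"x":0,"y":0,"z":-5,"hand":0.34}]' >/dev/null && python3 ok.py 5 &&
python3 -m inch '[{"ax":0,"ay":0,"az":0,"x":0,"y":0,"z":-5,"hand":0.34},{"ax":0,"ay":0,"az":0,"x":0,"y":0,"z":-5,"hand":0.34},{"ax":0,"ay":0,"az":0,"x":0,"y":0,"z":-5,"hand":0.34},{"ax":0,"ay":0,"az":0,"x":0,"y":0,"z":-5,"hand":0.34},{"ax":0,"ay":0,"az":0,"x":0,"y":0,"z":-5,"hand":0.34}]' >/dev/null && python3 ok.py 5 &&
python3 -m inch '[{"ax":0,"ay":0,"az":0,"x":0,"y":0,"z":-5,"hand":0.34},{"ax":0,"ay":0,"az":0,"x":0,"y":0,"z":-5,"hand":0.34},{"ax":0,"ay":0,"az":0,"x":0,"y":0,"z":-5,"hand":0.34},{"ax":0,"ay":0,"az":0,"x":0,"y":0,"z":-5,"hand":0.34},{"ax":0,"ay":0,"az":0,"x":0,"y":0,"z":-5,"hand":0.34}]' >/dev/null && python3 ok.py 5 &&
python3 -m inch '[{"ax":0,"ay":0,"az":0,"x":0,"y":0,"z":-5,"hand":0.34},{"ax":0,"ay":0,"az":0,"x":0,"y":0,"z":-5,"hand":0.34},{"ax":0,"ay":0,"az":0,"x":0,"y":0,"z":-5,"hand":0.34},{"ax":0,"ay":0,"az":0,"x":0,"y":0,"z":-5,"hand":0.34},{"ax":0,"ay":0,"az":0,"x":0,"y":0,"z":-5,"hand":0.34}]' >/dev/null && python3 ok.py 5
python3 - <<'E'
from h import *
where(); c=cam("side"); im=c["img"]; x,y=proj(c,t2w([0,80,75]))[0]; save(c,"s2full")
cv2.imwrite("pics/s2.png",cv2.resize(im[int(y)-75:int(y)+55,int(x)-90:int(x)+90],None,fx=4,fy=4,interpolation=cv2.INTER_CUBIC)[:,:,::-1])
E
```

```text
tcp [ -0.2 167.8  42.9] F [-0.2  0.7  0.4] t 8.87
tcp [1.000e-01 1.429e+02 4.320e+01] F [-0.1  0.6  0.4] t 9.28
tcp [  0.2 118.   43.4] F [-0.4  0.1 -0.3] t 9.7
tcp [ 0.  93.1 43.4] F [-0.2  2.1  0.5] t 10.12
t 10.12 tcp_turner [ 0.  93.1 43.4] F [-0.2  2.1  0.5] open 0.325 q6 0.16
 tool axes in turner x [ 1. -0. -0.] y [-0.  0. -1.] z [0. 1. 0.]
```

View pics/s2.png

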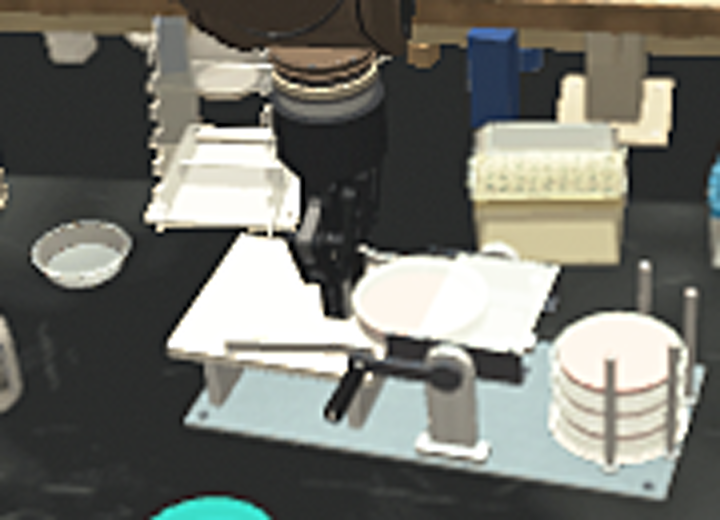

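The plate is entering the carrier squarely, with the fingers behind it. I'll finish the push gently, watching the force.

```bash
python3 -m inch '[{"ax":0,"ay":0,"az":0,"x":0,"y":0,"z":-4,"hand":0.34},{"ax":0,"ay":0,"az":0,"x":0,"y":0,"z":-4,"hand":0.34},{"ax":0,"ay":0,"az":0,"x":0,"y":0,"z":-4,"hand":0.34},{"ax":0,"ay":0,"az":0,"x":0,"y":0,"z":-4,"hand":0.34}]' >/dev/null && python3 ok.py 5 &&
python3 -m inch '[{"ax":0,"ay":0,"az":0,"x":0,"y":0,"z":-4,"hand":0.34},{"ax":0,"ay":0,"az":0,"x":0,"y":0,"z":-4,"hand":0.34},{"ax":0,"ay":0,"az":0,"x":0,"y":0,"z":-4,"hand":0.34},{"ax":0,"ay":0,"az":0,"x":0,"y":0,"z":-3,"hand":0.34}]' >/dev/null && python3 ok.py 5 &&
python3 -m inch '[{"ax":0,"ay":0,"az":0,"x":0,"y":0,"z":-1,"hand":0.34},{"ax":0,"ay":0,"az":0,"x":0,"y":0,"z":-1,"hand":0.34}]' >/dev/null && python3 ok.py 4 &&
python3 -m inch '[{"ax":0,"ay":0,"az":0,"x":0,"y":0,"z":-1,"hand":0.34},{"ax":0,"ay":0,"az":0,"x":0,"y":0,"z":-1,"hand":0.34}]' >/dev/null && python3 ok.py 4 &&
python3 -m inch '[{"ax":0,"ay":0,"az":0,"x":0,"y":0,"z":-1,"hand":0.34},{"ax":0,"ay":0,"az":0,"x":0,"y":0,"z":-0.5,"hand":0.34}]' >/dev/null && python3 ok.py 4 &&
python3 -m inch '[{"ax":0,"ay":0,"az":0,"x":0,"y":0,"z":-0.5,"hand":0.34},{"ax":0,"ay":0,"az":0,"x":0,"y":0,"z":-0.5,"hand":0.34}]' >/dev/null && python3 ok.py 4
```

```text
tcp [-0.  77.1 43.2] F [-0.8  0.5  0. ] t 10.5
tcp [-0.  62.  43.3] F [0.7 0.5 0.1] t 10.83
tcp [-0.  60.3 43.3] F [-2.   0.7 -0.2] t 11.0
tcp [-0.  58.5 43.3] F [-1.   0.3 -0.1] t 11.17
tcp [-0.  57.  43.3] F [-1.3  2.5 -0.6] t 11.33
tcp [-0.1 56.2 43.3] F [-1.7  2.6 -0.6] t 11.5
```

```bash
python3 -m inch '[{"ax":0,"ay":0,"az":0,"x":0,"y":0,"z":-0.5,"hand":0.34},{"ax":0,"ay":0,"az":0,"x":0,"y":0,"z":-0.5,"hand":0.34}]' >/dev/null && python3 ok.py 4 &&
python3 -m inch '[{"ax":0,"ay":0,"az":0,"x":0,"y":0,"z":-0.5,"hand":0.34},{"ax":0,"ay":0,"az":0,"x":0,"y":0,"z":-0.5,"hand":0.34}]' >/dev/null && python3 ok.py 4 &&
python3 -m inch '[{"ax":0,"ay":0,"az":0,"x":0,"y":0,"z":-0.5,"hand":0.34},{"ax":0,"ay":0,"az":0,"x":0,"y":0,"z":-0.5,"hand":0.34}]' >/dev/null && python3 ok.py 4 &&
python3 -m inch '[{"ax":0,"ay":0,"az":0,"x":0,"y":0,"z":-0.5,"hand":0.34},{"ax":0,"ay":0,"az":0,"x":0,"y":0,"z":-0.5,"hand":0.34}]' >/dev/null && python3 ok.py 4
```

```text
tcp [-0.3 55.9 43.2] F [-1.1  5.8 -0.4] t 11.67
```

The stop came at TCP y 55.9, exactly where it was predicted, so the plate is fully in. I'll back off, rise, move over the lever and turn the gripper a quarter turn.

```bash
python3 -m inch '[{"ax":0,"ay":0,"az":0,"x":0,"y":0,"z":7,"hand":0.34},{"ax":0,"ay":0,"az":0,"x":0,"y":0,"z":8,"hand":0.34},{"ax":0,"ay":0,"az":0,"x":0,"y":-30,"z":0,"hand":0.34},{"ax":0,"ay":0,"az":0,"x":0,"y":-35,"z":0,"hand":0.0},{"ax":0,"ay":0,"az":0,"x":0,"y":-35,"z":0,"hand":0.0}]' >/dev/null && python3 ok.py 5 &&
python3 -m inch '[{"ax":0,"ay":0,"az":0,"x":-35,"y":0,"z":-4,"hand":0},{"ax":0,"ay":0,"az":0,"x":-35,"y":0,"z":-4,"hand":0},{"ax":0,"ay":0,"az":0,"x":-36,"y":0,"z":-3,"hand":0},{"ax":0,"ay":-0.12,"az":0,"x":0,"y":0,"z":0,"hand":0},{"ax":0,"ay":-0.12,"az":0,"x":0,"y":0,"z":0,"hand":0}]' >/dev/null &&
python3 -m inch '[{"ax":0,"ay":-0.12,"az":0,"x":0,"y":0,"z":0,"hand":0},{"ax":0,"ay":-0.12,"az":0,"x":0,"y":0,"z":0,"hand":0},{"ax":0,"ay":-0.12,"az":0,"x":0,"y":0,"z":0,"hand":0},{"ax":0,"ay":-0.12,"az":0,"x":0,"y":0,"z":0,"hand":0},{"ax":0,"ay":-0.12,"az":0,"x":0,"y":0,"z":0,"hand":0}]' >/dev/null &&
python3 -m inch '[{"ax":0,"ay":-0.12,"az":0,"x":0,"y":0,"z":0,"hand":0},{"ax":0,"ay":-0.12,"az":0,"x":0,"y":0,"z":0,"hand":0},{"ax":0,"ay":-0.12,"az":0,"x":0,"y":0,"z":0,"hand":0},{"ax":0,"ay":-0.12,"az":0,"x":0,"y":0,"z":0,"hand":0},{"ax":0,"ay":-0.12,"az":0,"x":0,"y":0,"z":0,"hand":0}]' >/dev/null &&
python3 -m inch '[{"ax":0,"ay":-0.12,"az":0,"x":0,"y":0,"z":0,"hand":0},{"ax":0,"ay":-0.011,"az":0,"x":0,"y":0,"z":0,"hand":0},{"ax":0,"ay":0,"az":0,"x":0,"y":0,"z":0,"hand":0}]'
python3 - <<'E'
from h import *
go([-106,60,33],[0,1,0])
c=cam("wrist"); save(c,"w5")
print(proj(c,[t2w([-78,60,80]),t2w([-128,60,80]),t2w([-103,60,80])]).round(0))
E
```

```text
tcp [ -0.2  70.1 143.8] F [ 0.7 -0.5 -0.6] t 12.08
time: 13.58
eef_pos: [0.4651, 0.0873, 0.1437]
tcp_rot: [0.538, 0.459, -0.459, -0.537]
contact_force: [-0.7, 0.4, 0.3]
opening: 0.495
t 13.58 tcp_turner [-105.4   59.   143.7] F [-0.8  0.3  0.3] open 0.495 q6 -1.44
 tool axes in turner x [ 0.002  1.    -0.001] y [ 0.001 -0.001 -1.   ] z [-1.     0.002 -0.001]
delta tool xyz [  1.  110.7   0.7]
rotvec [ 0.0012 -0.0018 -0.0006]
[[317. 231.]
 [317. 162.]
 [317. 198.]]
```

View pics/w5.png

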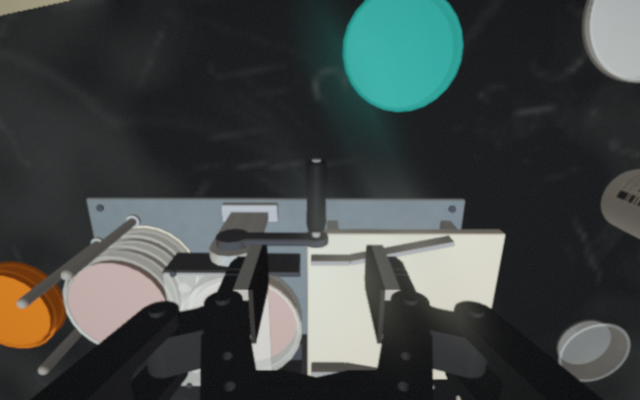

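The handle runs from (317,160) to (317,236), matching the prediction within a few pixels. I'll descend and grip it lightly.

```bash
python3 -m inch '[{"ax":0,"ay":0,"az":0,"x":1,"y":30,"z":0.5,"hand":0},{"ax":0,"ay":0,"az":0,"x":0,"y":25,"z":0,"hand":0},{"ax":0,"ay":0,"az":0,"x":0,"y":20,"z":0,"hand":0},{"ax":0,"ay":0,"az":0,"x":0,"y":20,"z":0,"hand":0},{"ax":0,"ay":0,"az":0,"x":0,"y":15.5,"z":0,"hand":0}]' >/dev/null && python3 ok.py 4 &&
python3 -m inch '[{"ax":0,"ay":0,"az":0,"x":0,"y":0,"z":0,"hand":0.3},{"ax":0,"ay":0,"az":0,"x":0,"y":0,"z":0,"hand":0.5},{"ax":0,"ay":0,"az":0,"x":0,"y":0,"z":0,"hand":0.6},{"ax":0,"ay":0,"az":0,"x":0,"y":0,"z":0,"hand":0.65},{"ax":0,"ay":0,"az":0,"x":0,"y":0,"z":0,"hand":0.7}]' 20 && python3 ok.py 10 &&
python3 -m inch '[{"ax":0,"ay":0,"az":0,"x":0,"y":0,"z":0,"hand":0.75},{"ax":0,"ay":0,"az":0,"x":0,"y":0,"z":0,"hand":0.8},{"ax":0,"ay":0,"az":0,"x":0,"y":0,"z":0,"hand":0.8}]' 20; python3 ok.py 10
```

```text
tcp [-107.    59.8   31.3] F [-0.6 -0.6  0.4] t 14.05
time: 14.47
eef_pos: [0.4651, 0.0871, 0.0342]
tcp_rot: [0.538, 0.46, -0.46, -0.536]
contact_force: [-0.7, -5.7, 2.1]
opening: 0.154
tcp [-105.4   58.8   34.2] F [ 0.1 -5.7  2.1] t 14.47
time: 14.72
eef_pos: [0.4651, 0.0871, 0.0342]
tcp_rot: [0.538, 0.46, -0.46, -0.536]
contact_force: [-2.1, -5.5, 1.2]
opening: 0.155
tcp [-105.4   58.8   34.2] F [-1.2 -5.7  1.2] t 14.72
```

Gripped: the opening of 0.155 is about 13–14 mm. Now the arc, at 4° per row with force checks.

```bash
python3 -m inch '[{"ax":0,"ay":0,"az":0,"x":-1.2,"y":-4.2,"z":0,"hand":0.8},{"ax":0,"ay":0,"az":0,"x":-0.4,"y":-4.2,"z":0,"hand":0.8},{"ax":0,"ay":0,"az":0,"x":-0.7,"y":-4.1,"z":0,"hand":0.8},{"ax":0,"ay":0,"az":0,"x":-1.0,"y":-4.1,"z":0,"hand":0.8},{"ax":0,"ay":0,"az":0,"x":-1.3,"y":-4.0,"z":0,"hand":0.8}]' >/dev/null && python3 ok.py 12 &&
python3 -m inch '[{"ax":0,"ay":0,"az":0,"x":-1.6,"y":-3.9,"z":0,"hand":0.8},{"ax":0,"ay":0,"az":0,"x":-1.8,"y":-3.8,"z":0,"hand":0.8},{"ax":0,"ay":0,"az":0,"x":-2.1,"y":-3.6,"z":0,"hand":0.8},{"ax":0,"ay":0,"az":0,"x":-2.3,"y":-3.5,"z":0,"hand":0.8},{"ax":0,"ay":0,"az":0,"x":-2.6,"y":-3.3,"z":0,"hand":0.8}]' && python3 ok.py 12
```

```text
tcp [-105.4   55.3   54.5] F [ 3.5 -1.6 -2. ] t 15.13
time: 15.55
eef_pos: [0.4628, 0.0735, 0.0724]
tcp_rot: [0.538, 0.461, -0.459, -0.537]
contact_force: [5.0, -0.6, -1.6]
opening: 0.155
tcp [-105.6   45.1   72.4] F [ 5.   0.2 -1.6] t 15.55
```

```bash
python3 -m inch '[{"ax":0,"ay":0,"az":0,"x":-2.8,"y":-3.1,"z":-0.3,"hand":0.8},{"ax":0,"ay":0,"az":0,"x":-3.0,"y":-2.9,"z":-0.3,"hand":0.8},{"ax":0,"ay":0,"az":0,"x":-3.2,"y":-2.7,"z":0,"hand":0.8},{"ax":0,"ay":0,"az":0,"x":-3.4,"y":-2.5,"z":0,"hand":0.8},{"ax":0,"ay":0,"az":0,"x":-3.6,"y":-2.2,"z":0,"hand":0.8}]' >/dev/null && python3 ok.py 12 &&
python3 -m inch '[{"ax":0,"ay":0,"az":0,"x":-3.7,"y":-2.0,"z":0,"hand":0.8},{"ax":0,"ay":0,"az":0,"x":-3.8,"y":-1.7,"z":0,"hand":0.8},{"ax":0,"ay":0,"az":0,"x":-3.9,"y":-1.4,"z":0,"hand":0.8},{"ax":0,"ay":0,"az":0,"x":-4.0,"y":-1.2,"z":0,"hand":0.8},{"ax":0,"ay":0,"az":0,"x":-4.1,"y":-0.9,"z":0,"hand":0.8}]' >/dev/null && python3 ok.py 12 &&
python3 -m inch '[{"ax":0,"ay":0,"az":0,"x":-4.2,"y":-0.6,"z":0,"hand":0.8},{"ax":0,"ay":0,"az":0,"x":-4.2,"y":-0.3,"z":0,"hand":0.8},{"ax":0,"ay":0,"az":0,"x":-4.2,"y":0,"z":0,"hand":0.8},{"ax":0,"ay":0,"az":0,"x":-4.2,"y":0.3,"z":0,"hand":0.8},{"ax":0,"ay":0,"az":0,"x":-4.2,"y":0.6,"z":0,"hand":0.8}]' >/dev/null && python3 ok.py 12
```

```text
tcp [-105.7   29.2   85.7] F [2.  4.6 5. ] t 15.97
tcp [-105.8    9.2   93.2] F [-0.1  2.6  5.8] t 16.38
tcp [-105.9  -12.6   93. ] F [0.  0.4 6.7] t 16.8
```

```bash
python3 -m inch '[{"ax":0,"ay":0,"az":0,"x":-4.1,"y":0.4,"z":0,"hand":0.8},{"ax":0,"ay":0,"az":0,"x":-4.0,"y":0.7,"z":0,"hand":0.8},{"ax":0,"ay":0,"az":0,"x":-3.9,"y":1.4,"z":0,"hand":0.8},{"ax":0,"ay":0,"az":0,"x":-3.8,"y":1.7,"z":0,"hand":0.8},{"ax":0,"ay":0,"az":0,"x":-3.7,"y":2.0,"z":0,"hand":0.8}]' >/dev/null && python3 ok.py 12 &&
python3 -m inch '[{"ax":0,"ay":0,"az":0,"x":-3.6,"y":2.2,"z":0,"hand":0.8},{"ax":0,"ay":0,"az":0,"x":-3.4,"y":2.5,"z":0,"hand":0.8},{"ax":0,"ay":0,"az":0,"x":-3.2,"y":2.7,"z":0,"hand":0.8},{"ax":0,"ay":0,"az":0,"x":-3.0,"y":2.9,"z":0,"hand":0.8},{"ax":0,"ay":0,"az":0,"x":-2.8,"y":3.1,"z":0,"hand":0.8}]' >/dev/null && python3 ok.py 12 &&
python3 -m inch '[{"ax":0,"ay":0,"az":0,"x":-2.6,"y":3.3,"z":0,"hand":0.8},{"ax":0,"ay":0,"az":0,"x":-2.3,"y":3.5,"z":0,"hand":0.8},{"ax":0,"ay":0,"az":0,"x":-2.1,"y":3.6,"z":0,"hand":0.8},{"ax":0,"ay":0,"az":0,"x":-1.8,"y":3.8,"z":0,"hand":0.8},{"ax":0,"ay":0,"az":0,"x":-1.6,"y":3.9,"z":0,"hand":0.8}]' >/dev/null && python3 ok.py 12
```

```text
tcp [-106.   -31.8   85.8] F [ 1.1 -0.9  3.7] t 17.22
tcp [-106.1  -47.7   72.1] F [-0.6 -3.   3.4] t 17.63
tcp [-106.1  -57.8   53.8] F [-0.8 -3.5  3.5] t 18.05
```

```bash
python3 -m inch '[{"ax":0,"ay":0,"az":0,"x":-0.9,"y":4.0,"z":0,"hand":0.8},{"ax":0,"ay":0,"az":0,"x":-0.7,"y":4.1,"z":0,"hand":0.8},{"ax":0,"ay":0,"az":0,"x":-0.5,"y":3.5,"z":0,"hand":0.8},{"ax":0,"ay":0,"az":0,"x":-0.3,"y":2.5,"z":0,"hand":0.8},{"ax":0,"ay":0,"az":0,"x":-0.2,"y":2.5,"z":0,"hand":0.8}]' >/dev/null && python3 ok.py 12 &&
python3 -m inch '[{"ax":0,"ay":0,"az":0,"x":0,"y":1.5,"z":0,"hand":0.8},{"ax":0,"ay":0,"az":0,"x":0,"y":1.5,"z":0,"hand":0.8},{"ax":0,"ay":0,"az":0,"x":0,"y":0,"z":0,"hand":0.8}]' >/dev/null && python3 ok.py 12 &&
python3 -m inch '[{"ax":0,"ay":0,"az":0,"x":0,"y":1,"z":0,"hand":0.8},{"ax":0,"ay":0,"az":0,"x":0,"y":1,"z":0,"hand":0.8},{"ax":0,"ay":0,"az":0,"x":0,"y":0,"z":0,"hand":0.8}]' >/dev/null && python3 ok.py 12
```

```text
tcp [-106.1  -61.    37. ] F [-1.9 -7.4  2. ] t 18.47
tcp [-106.2  -61.1   34.2] F [-1.1 -8.   1.5] t 18.72
tcp [-106.1  -61.2   33.8] F [-7.5 -8.3 13.5] t 18.97
```

The lever is hard against its end stop: z 33.8 against 34.2 at the start, with 13 N. I'll release it, rise, move to the infeed side and turn back.

```bash
python3 -m inch '[{"ax":0,"ay":0,"az":0,"x":-1,"y":-2,"z":0,"hand":0.8},{"ax":0,"ay":0,"az":0,"x":0,"y":0,"z":0,"hand":0.4},{"ax":0,"ay":0,"az":0,"x":0,"y":0,"z":0,"hand":0.0},{"ax":0,"ay":0,"az":0,"x":0,"y":0,"z":0,"hand":0.0},{"ax":0,"ay":0,"az":0,"x":0,"y":0,"z":0,"hand":0.0}]' && python3 ok.py 5 &&
python3 -m inch '[{"ax":0,"ay":0,"az":0,"x":0,"y":-20,"z":0,"hand":0},{"ax":0,"ay":0,"az":0,"x":0,"y":-30,"z":0,"hand":0},{"ax":0,"ay":0,"az":0,"x":0,"y":-35,"z":0,"hand":0},{"ax":0,"ay":0,"az":0,"x":0,"y":-35,"z":0,"hand":0},{"ax":0,"ay":0,"az":0,"x":30,"y":-20,"z":-20,"hand":0.6}]' >/dev/null &&
python3 -m inch '[{"ax":0,"ay":0,"az":0,"x":30,"y":0,"z":-22,"hand":0.6},{"ax":0,"ay":0,"az":0,"x":30,"y":0,"z":-22,"hand":0.6},{"ax":0,"ay":0,"az":0,"x":30,"y":0,"z":-22,"hand":0.6},{"ax":0,"ay":0.12,"az":0,"x":30,"y":0,"z":-20,"hand":0.6},{"ax":0,"ay":0.12,"az":0,"x":0,"y":0,"z":0,"hand":0.6}]' >/dev/null &&
python3 -m inch '[{"ax":0,"ay":0.12,"az":0,"x":0,"y":0,"z":0,"hand":0.6},{"ax":0,"ay":0.12,"az":0,"x":0,"y":0,"z":0,"hand":0.6},{"ax":0,"ay":0.12,"az":0,"x":0,"y":0,"z":0,"hand":0.6},{"ax":0,"ay":0.12,"az":0,"x":0,"y":0,"z":0,"hand":0.6},{"ax":0,"ay":0.12,"az":0,"x":0,"y":0,"z":0,"hand":0.6}]' >/dev/null &&
python3 -m inch '[{"ax":0,"ay":0.12,"az":0,"x":0,"y":0,"z":0,"hand":0.6},{"ax":0,"ay":0.12,"az":0,"x":0,"y":0,"z":0,"hand":0.6},{"ax":0,"ay":0.12,"az":0,"x":0,"y":0,"z":0,"hand":0.6},{"ax":0,"ay":0.12,"az":0,"x":0,"y":0,"z":0,"hand":0.6},{"ax":0,"ay":0.12,"az":0,"x":0,"y":0,"z":0,"hand":0.6}]' >/dev/null &&
python3 -m inch '[{"ax":0,"ay":0.12,"az":0,"x":0,"y":0,"z":0,"hand":0.6},{"ax":0,"ay":0.012,"az":0,"x":0,"y":0,"z":0,"hand":0.6},{"ax":0,"ay":0,"az":0,"x":0,"y":0,"z":0,"hand":0.6}]' >/dev/null
python3 - <<'E'
from h import *
go([0,82,44],[1,0,0])
c=cam("side"); im=c["img"]; x,y=proj(c,t2w([0,20,75]))[0]
cv2.imwrite("pics/s3.png",cv2.resize(im[int(y)-65:int(y)+65,int(x)-90:int(x)+90],None,fx=4,fy=4,interpolation=cv2.INTER_CUBIC)[:,:,::-1])
E
```

```text
time: 19.38
eef_pos: [0.4457, -0.0307, 0.0341]
tcp_rot: [-0.537, -0.46, 0.46, 0.538]
contact_force: [0.7, -0.1, -0.0]
opening: 0.503
tcp [-106.4  -60.5   34.1] F [ 0.7  0.1 -0. ] t 19.38
t 21.3 tcp_turner [-1.000e-01  8.920e+01  1.742e+02] F [-0.1  0.4  0. ] open 0.202 q6 0.15
 tool axes in turner x [ 1.     0.002 -0.001] y [-0.001  0.    -1.   ] z [-0.002  1.     0.   ]
delta tool xyz [  0.2 130.2  -7.2]
rotvec [-0.0002  0.0016 -0.001 ]
```

View pics/s3.png

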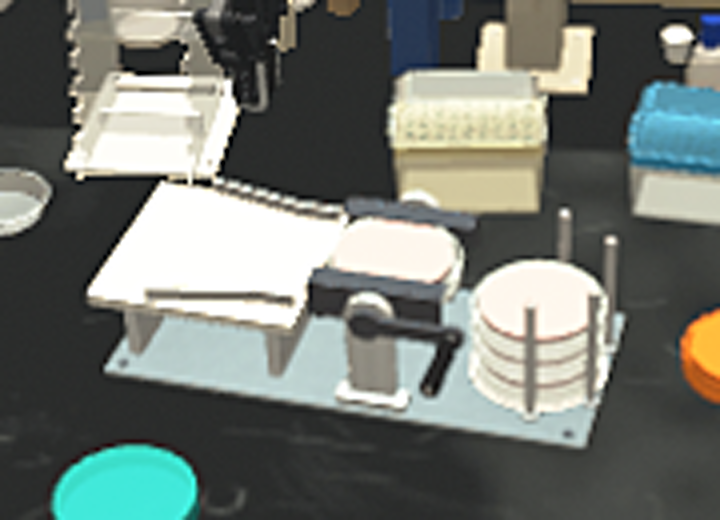

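The carrier is turned right over, with the plate pink side up between the lips at (400,245) and the stack undisturbed. I'll descend and push through between the pins.

```bash
python3 -m inch '[{"ax":0,"ay":0,"az":0,"x":0,"y":35,"z":-3,"hand":0.6},{"ax":0,"ay":0,"az":0,"x":0,"y":35,"z":-3,"hand":0.6},{"ax":0,"ay":0,"az":0,"x":0,"y":30,"z":-1,"hand":0.6},{"ax":0,"ay":0,"az":0,"x":0,"y":20,"z":0,"hand":0.6},{"ax":0,"ay":0,"az":0,"x":0,"y":8,"z":0,"hand":0.6}]' >/dev/null && python3 ok.py 4 &&
python3 -m inch '[{"ax":0,"ay":0,"az":0,"x":0,"y":1.5,"z":0,"hand":0.6},{"ax":0,"ay":0,"az":0,"x":0,"y":0,"z":0,"hand":0.6}]' >/dev/null && python3 ok.py 4 &&
python3 -m inch '[{"ax":0,"ay":0,"az":0,"x":0,"y":0,"z":-4,"hand":0.6},{"ax":0,"ay":0,"az":0,"x":0,"y":0,"z":-4,"hand":0.6},{"ax":0,"ay":0,"az":0,"x":0,"y":0,"z":-4,"hand":0.6},{"ax":0,"ay":0,"az":0,"x":0,"y":0,"z":-4,"hand":0.6},{"ax":0,"ay":0,"az":0,"x":0,"y":0,"z":-4,"hand":0.6}]' >/dev/null && python3 ok.py 5 &&
python3 -m inch '[{"ax":0,"ay":0,"az":0,"x":0,"y":0,"z":-4,"hand":0.6},{"ax":0,"ay":0,"az":0,"x":0,"y":0,"z":-4,"hand":0.6},{"ax":0,"ay":0,"az":0,"x":0,"y":0,"z":-4,"hand":0.6},{"ax":0,"ay":0,"az":0,"x":0,"y":0,"z":-4,"hand":0.6},{"ax":0,"ay":0,"az":0,"x":0,"y":0,"z":-4,"hand":0.6}]' >/dev/null && python3 ok.py 5
```

```text
tcp [-2.9 81.5 42.5] F [-1.4 -0.4 -0.8] t 21.77
tcp [ 0.6 82.1 45.7] F [ 1.  -1.   0.9] t 21.93
tcp [ 0.6 61.5 46.1] F [-0.2 -0.7  0.3] t 22.35
tcp [ 0.1 41.6 45.2] F [-0.5 -0.5  0.8] t 22.77
```

```bash
python3 -m inch '[{"ax":0,"ay":0,"az":0,"x":0,"y":1,"z":-4,"hand":0.6},{"ax":0,"ay":0,"az":0,"x":0,"y":0.5,"z":-4,"hand":0.6},{"ax":0,"ay":0,"az":0,"x":0,"y":0,"z":-4,"hand":0.6},{"ax":0,"ay":0,"az":0,"x":0,"y":0,"z":-4,"hand":0.6},{"ax":0,"ay":0,"az":0,"x":0,"y":0,"z":-4,"hand":0.6}]' >/dev/null && python3 ok.py 4 &&
python3 -m inch '[{"ax":0,"ay":0,"az":0,"x":0,"y":0,"z":-3,"hand":0.6},{"ax":0,"ay":0,"az":0,"x":0,"y":0,"z":-3,"hand":0.6},{"ax":0,"ay":0,"az":0,"x":0,"y":0,"z":-3,"hand":0.6},{"ax":0,"ay":0,"az":0,"x":0,"y":0,"z":-3,"hand":0.6},{"ax":0,"ay":0,"az":0,"x":0,"y":0,"z":-3,"hand":0.6}]' >/dev/null && python3 ok.py 4
python3 - <<'E'
from h import *
c=cam("side"); im=c["img"]; x,y=proj(c,t2w([0,-30,75]))[0]
a=cv2.resize(im[int(y)-50:int(y)+50,int(x)-70:int(x)+70],None,fx=4,fy=4,interpolation=cv2.INTER_CUBIC)
c=cam("top"); im=c["img"]; x,y=proj(c,t2w([0,-30,75]))[0]
b=cv2.resize(im[int(y)-50:int(y)+50,int(x)-30:int(x)+30],None,fx=4,fy=4,interpolation=cv2.INTER_CUBIC)
cv2.imwrite("pics/s4.png",np.hstack([a,b])[:,:,::-1])
E
```

```text
tcp [-0.  22.  43.9] F [-2.1  2.4  1.5] t 23.18
tcp [ 0.2  6.7 43.9] F [-1.2  3.   2.2] t 23.6
```

View pics/s4.png

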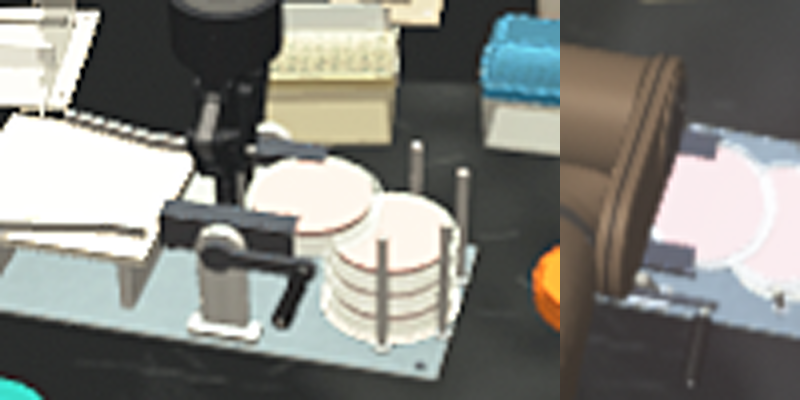

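The plate is crossing squarely from the carrier onto the stack, stack undisturbed. All 12 views are now used, so the rest is numeric. Continuing the push.

```bash
python3 -m inch '[{"ax":0,"ay":0,"az":0,"x":0,"y":0,"z":-3,"hand":0.6},{"ax":0,"ay":0,"az":0,"x":0,"y":0,"z":-3,"hand":0.6},{"ax":0,"ay":0,"az":0,"x":0,"y":0,"z":-3,"hand":0.6},{"ax":0,"ay":0,"az":0,"x":0,"y":0,"z":-3,"hand":0.6},{"ax":0,"ay":0,"az":0,"x":0,"y":0,"z":-3,"hand":0.6}]' >/dev/null && python3 ok.py 5 &&
python3 -m inch '[{"ax":0,"ay":0,"az":0,"x":0,"y":0,"z":-3,"hand":0.6},{"ax":0,"ay":0,"az":0,"x":0,"y":0,"z":-3,"hand":0.6},{"ax":0,"ay":0,"az":0,"x":0,"y":0,"z":-3,"hand":0.6},{"ax":0,"ay":0,"az":0,"x":0,"y":0,"z":-3,"hand":0.6},{"ax":0,"ay":0,"az":0,"x":0,"y":0,"z":-3,"hand":0.6}]' >/dev/null && python3 ok.py 5 &&
python3 -m inch '[{"ax":0,"ay":0,"az":0,"x":0,"y":0,"z":-3,"hand":0.6},{"ax":0,"ay":0,"az":0,"x":0,"y":0,"z":-3,"hand":0.6},{"ax":0,"ay":0,"az":0,"x":0,"y":0,"z":-3,"hand":0.6},{"ax":0,"ay":0,"az":0,"x":0,"y":0,"z":-3,"hand":0.6},{"ax":0,"ay":0,"az":0,"x":0,"y":0,"z":-3,"hand":0.6}]' >/dev/null && python3 ok.py 5 &&
python3 -m inch '[{"ax":0,"ay":0,"az":0,"x":0,"y":0,"z":-2,"hand":0.6},{"ax":0,"ay":0,"az":0,"x":0,"y":0,"z":-2,"hand":0.6},{"ax":0,"ay":0,"az":0,"x":0,"y":0,"z":0,"hand":0.6}]' >/dev/null && python3 ok.py 5
```

```text
tcp [ 0.1 -8.6 43.6] F [0.3 0.6 0. ] t 24.12
tcp [  0.2 -23.4  43.8] F [0.8 0.7 1.1] t 24.53
tcp [  0.1 -38.3  43.9] F [-0.2 -0.2  0.2] t 24.95
tcp [  0.1 -42.4  43.8] F [ 0.6 -0.3  0.1] t 25.2
```

```bash
python3 -m inch '[{"ax":0,"ay":0,"az":0,"x":0,"y":0,"z":-1,"hand":0.6},{"ax":0,"ay":0,"az":0,"x":0,"y":0,"z":-1,"hand":0.6},{"ax":0,"ay":0,"az":0,"x":0,"y":0,"z":0,"hand":0.6}]' >/dev/null && python3 ok.py 5 &&
python3 -m inch '[{"ax":0,"ay":0,"az":0,"x":0,"y":0,"z":-1,"hand":0.6},{"ax":0,"ay":0,"az":0,"x":0,"y":0,"z":-1,"hand":0.6},{"ax":0,"ay":0,"az":0,"x":0,"y":0,"z":0,"hand":0.6}]' >/dev/null && python3 ok.py 5
```

```text
tcp [  0.1 -44.1  43.9] F [-0.3  0.7 -0.2] t 25.45
tcp [ -0.2 -45.8  43.8] F [-1.1  1.   1.9] t 25.7
```

```bash
python3 -m inch '[{"ax":0,"ay":0,"az":0,"x":0,"y":0,"z":-0.5,"hand":0.6},{"ax":0,"ay":0,"az":0,"x":0,"y":0,"z":-0.5,"hand":0.6},{"ax":0,"ay":0,"az":0,"x":0,"y":0,"z":0,"hand":0.6}]' >/dev/null && python3 ok.py 5
python3 -m inch '[{"ax":0,"ay":0,"az":0,"x":0,"y":0,"z":3,"hand":0.6},{"ax":0,"ay":0,"az":0,"x":0,"y":0,"z":6,"hand":0.6},{"ax":0,"ay":0,"az":0,"x":0,"y":0,"z":6,"hand":0.6},{"ax":0,"ay":0,"az":0,"x":0,"y":-10,"z":0,"hand":0.6},{"ax":0,"ay":0,"az":0,"x":0,"y":-15,"z":0,"hand":0.6}]' >/dev/null && python3 ok.py 5 &&
python3 -m inch '[{"ax":0,"ay":0,"az":0,"x":0,"y":-30,"z":0,"hand":0.6},{"ax":0,"ay":0,"az":0,"x":0,"y":-30,"z":0,"hand":0.6},{"ax":0,"ay":0,"az":0,"x":0,"y":-30,"z":30,"hand":0.6},{"ax":0,"ay":0,"az":0,"x":0,"y":-30,"z":40,"hand":0.6},{"ax":0,"ay":0,"az":0,"x":0,"y":0,"z":40,"hand":0.6}]' >/dev/null && python3 ok.py 5 &&
python3 -m inch '[{"ax":0,"ay":0,"az":0,"x":0,"y":0,"z":40,"hand":0.6},{"ax":0,"ay":0,"az":0,"x":0,"y":0,"z":40,"hand":0.6},{"ax":0,"ay":0,"az":0,"x":0,"y":0,"z":40,"hand":0.6},{"ax":0,"ay":0,"az":0,"x":0,"y":0,"z":20,"hand":0.6},{"ax":0,"ay":0,"az":0,"x":0,"y":0,"z":0,"hand":0.6}]' >/dev/null && python3 ok.py 5
cat > f.py <<'E'
from h import *
import pickle
def pink(c,z,lab):
    im=c["img"].astype(int); x,y=proj(c,t2w([0,-104,z]))[0]; x,y=int(x),int(y)
    d=im[:,:,0]-im[:,:,1]; m=np.zeros(d.shape,np.uint8); m[y-22:y+22,x-24:x+24]=(d>4)[y-22:y+22,x-24:x+24]
    n,l,s,ce=cv2.connectedComponentsWithStats(m)
    for i in range(1,n):
        if s[i,4]>100: print(lab,"px",s[i].tolist(),ce[i].round(1),w2t(onz(c,[ce[i]],z/1000)).round(1), "fit",w2t(onz(c,[cv2.fitEllipse(cv2.findContours((l==i).astype(np.uint8),0,1)[0][0])[0]],z/1000)).round(1))
for n in("top","side"):
    pink(pickle.load(open(n+"0.pkl","rb")),66.5,n+" before"); c=cam(n); pickle.dump(c,open(n+"9.pkl","wb")); pink(c,86.5,n+" after")
E
python3 f.py
```

```text
tcp [ -0.4 -46.4  43.8] F [-2.3  3.8  2.5] t 25.95
tcp [ -1.3 -31.7  67.8] F [ 0.  -0.3  1. ] t 26.37
tcp [  4.5  71.2 191.9] F [ 0.8 -0.6  1.8] t 26.78
tcp [-2.000e-01  2.149e+02  1.842e+02] F [ 0.  -0.   0.4] t 27.2
top before px [323, 173, 7, 41, 151] [327.1 196.8] [[  -2.3 -166.5   66.5]] fit [[  -8.4 -166.5   66.5]]
top before px [293, 179, 28, 28, 613] [306.5 192.6] [[  -0.8 -104.6   66.5]] fit [[  -0.8 -104.5   66.5]]
top after px [291, 176, 29, 29, 640] [305.2 190.1] [[   2.4 -100.8   86.5]] fit [[   2.4 -100.8   86.5]]
top after px [323, 180, 7, 33, 119] [327.2 196.1] [[  -3.5 -166.7   86.5]] fit [[ -19.8 -168.4   86.5]]
side before px [302, 190, 31, 28, 504] [317.8 201.3] [[ -18.6 -112.3   66.5]] fit [[ -23.3 -114.6   66.5]]
side after px [292, 169, 26, 8, 183] [304.6 172. ] [[ 82.  -50.5  86.5]] fit [[ 81.9 -50.6  86.5]]
side after px [301, 184, 31, 29, 554] [317.4 195.5] [[ -18.5 -111.1   86.5]] fit [[ -23.9 -114.6   86.5]]
```

The top view puts the plate about 3–4 mm short of the stack's centre, at 3 mm per pixel. I'll take a closer wrist measurement, with the posts as reference.

```bash
python3 -m inch '[{"ax":0,"ay":0,"az":0,"x":0,"y":-10,"z":-40,"hand":0.6},{"ax":0,"ay":0,"az":0,"x":0,"y":-10,"z":-40,"hand":0.6},{"ax":0,"ay":0,"az":0,"x":0,"y":-10,"z":-40,"hand":0.6},{"ax":0,"ay":0,"az":0,"x":0,"y":0,"z":-40,"hand":0.6},{"ax":0,"ay":0,"az":0,"x":0,"y":0,"z":-40,"hand":0.6}]' >/dev/null && python3 ok.py 5 &&
python3 -m inch '[{"ax":0,"ay":0,"az":0,"x":0,"y":0,"z":-40,"hand":0.6},{"ax":0,"ay":0,"az":0,"x":0,"y":0,"z":-40,"hand":0.6},{"ax":0,"ay":0,"az":0,"x":0,"y":0,"z":-40,"hand":0.6},{"ax":0,"ay":0,"az":0,"x":0,"y":0,"z":-40,"hand":0.6},{"ax":0,"ay":0,"az":0,"x":0,"y":0,"z":-30,"hand":0.6}]' >/dev/null && python3 -m inch '[{"ax":0,"ay":0,"az":0,"x":0,"y":0,"z":0,"hand":0.6},{"ax":0,"ay":0,"az":0,"x":0,"y":0,"z":0,"hand":0.6}]' >/dev/null; python3 ok.py 5
cat > g.py <<'E'
from h import *
import pickle
c=cam("wrist"); pickle.dump(c,open("w9.pkl","wb")); save(c,"w9"); im=c["img"].astype(int)
print("expected plate",proj(c,[t2w([0,-104,86.5]),t2w([47,-104,86]),t2w([-47,-104,86])]).round(0).tolist())
print("posts top",proj(c,[t2w(p) for p in([53.5,-110,106],[-53.5,-110,106],[30,-148,106],[-30,-148,106])]).round(0).tolist())
d=im[:,:,0]-im[:,:,1]
for th in(6,12,20):
    n,l,s,ce=cv2.connectedComponentsWithStats((d>th).astype(np.uint8))
    for i in range(1,n):
        if s[i,4]>1500 and (s[i,2]<200):
            k=max(cv2.findContours((l==i).astype(np.uint8),0,1)[0],key=len)
            e=cv2.fitEllipse(k)
            print(th,s[i].tolist(),ce[i].round(1),"ell",np.round(e[0],1),np.round(e[1],1),w2t(onz(c,[ce[i]],.0865)).round(1),w2t(onz(c,[e[0]],.0865)).round(1),"mean",im[l==i].mean(0).round())
E
python3 g.py
```

```text
tcp [2.000e-01 7.500e+00 2.149e+02] F [ 0.9 -0.4  0.2] t 27.72
tcp [  -0.8 -182.   213.6] F [0.1 0.9 0.7] t 28.3
expected plate [[316.0, 77.0], [375.0, 76.0], [257.0, 77.0]]
posts top [[388.0, 85.0], [245.0, 86.0], [355.0, 136.0], [278.0, 136.0]]
6 [266, 16, 104, 109, 8888] [317.3  70.2] ell [317.3  70.2] [102.9 108.1] [[  1.  -99.1  86.5]] [[  1.  -99.1  86.5]] mean [229. 210. 214.]
6 [279, 125, 162, 183, 19815] [359.  209.2] ell [357.5 208.5] [138.7 194.8] [[  37.3 -216.5   86.5]] [[  35.9 -215.9   86.5]] mean [131.  95.  65.]
6 [0, 137, 161, 263, 27189] [ 63.3 275.1] ell [ 64.  276.5] [155.8 274.6] [[-244.5 -282.6   86.5]] [[-244.1 -284.1   86.5]] mean [162. 154. 131.]
6 [481, 220, 73, 96, 5331] [517.5 267.4] ell [517.5 267.4] [69.8 98.5] [[ 189.8 -276.8   86.5]] [[ 189.9 -276.8   86.5]] mean [157.  96.  78.]
12 [266, 17, 103, 108, 8671] [317.3  70.3] ell [317.3  70.3] [101.7 106.7] [[  1.  -99.1  86.5]] [[  1.  -99.1  86.5]] mean [229. 210. 214.]
12 [286, 126, 146, 171, 15581] [360.1 208.7] ell [360.  209.9] [133.4 155.9] [[  38.2 -216.    86.5]] [[  38.2 -217.2   86.5]] mean [145. 102.  64.]
12 [481, 221, 73, 94, 5256] [517.5 267.4] ell [517.6 267.3] [69.3 97.9] [[ 189.9 -276.8   86.5]] [[ 190.  -276.7   86.5]] mean [158.  96.  79.]
20 [294, 143, 130, 144, 11345] [359.7 210.1] ell [359.3 211.3] [122.9 127.5] [[  38.  -217.3   86.5]] [[  37.6 -218.5   86.5]] mean [166. 112.  62.]
20 [482, 221, 72, 94, 5184] [517.6 267.4] ell [517.7 267.3] [68.7 97.4] [[ 190.  -276.8   86.5]] [[ 190.  -276.7   86.5]] mean [159.  97.  79.]
```

Both cameras put the plate 2–4 mm short of centre and about 2 mm to +x. The last push force also had a −x part, which suggests it was touching the +x post. I'll mend this with a wider two-finger cradle, offset slightly to −x, and push until the far posts stop it gently.

```bash
python3 -m inch '[{"ax":0,"ay":0,"az":0,"x":0,"y":0,"z":38,"hand":0.36},{"ax":0,"ay":0,"az":0,"x":0,"y":0,"z":38,"hand":0.36},{"ax":0,"ay":0,"az":0,"x":0,"y":0,"z":38,"hand":0.36},{"ax":0,"ay":0,"az":0,"x":0,"y":0,"z":38,"hand":0.36},{"ax":0,"ay":0,"az":0,"x":0,"y":0,"z":0,"hand":0.36}]' >/dev/null && python3 -m inch '[{"ax":0,"ay":0,"az":0,"x":0,"y":20,"z":0,"hand":0.36},{"ax":0,"ay":0,"az":0,"x":0,"y":25,"z":0,"hand":0.36},{"ax":0,"ay":0,"az":0,"x":0,"y":0,"z":0,"hand":0.36}]' >/dev/null
python3 - <<'E'
from h import *
go([-1,-30,44],[1,0,0])
E
```

```text
t 29.02 tcp_turner [ -3.7 -26.  163.3] F [-0.9  0.2 -1.7] open 0.318 q6 -0.05
 tool axes in turner x [ 1.     0.001 -0.009] y [-0.009  0.    -1.   ] z [-0.001  1.     0.   ]
delta tool xyz [  3.8 119.3  -4.1]
rotvec [-0.0003  0.0012 -0.0092]
```

```bash
python3 -m inch '[{"ax":0,"ay":0,"az":0,"x":0,"y":25,"z":-1,"hand":0.36},{"ax":0,"ay":0,"az":0,"x":0,"y":25,"z":-1,"hand":0.36},{"ax":0,"ay":0,"az":0,"x":0,"y":0,"z":0,"hand":0.36},{"ax":0,"ay":0,"az":0,"x":0,"y":0,"z":0,"hand":0.36}]' >/dev/null
python3 - <<'E'
from h import *
go([-1,-30,44],[1,0,0])
E
```

```text
t 29.35 tcp_turner [ -1.  -29.  117.8] F [ 0.9 -0.2  0.2] open 0.318 q6 -0.06
 tool axes in turner x [ 1.    -0.001 -0.003] y [-0.003  0.    -1.   ] z [0.001 1.    0.   ]
delta tool xyz [ 0.2 73.8 -1. ]
rotvec [-0.0002 -0.0007 -0.0031]
```

```bash
python3 -m inch '[{"ax":0,"ay":0,"az":0,"x":0,"y":20,"z":0,"hand":0.36},{"ax":0,"ay":0,"az":0,"x":0,"y":20,"z":0,"hand":0.36},{"ax":0,"ay":0,"az":0,"x":0,"y":18,"z":0,"hand":0.36},{"ax":0,"ay":0,"az":0,"x":0,"y":10,"z":0,"hand":0.36},{"ax":0,"ay":0,"az":0,"x":0,"y":5,"z":0,"hand":0.36}]' >/dev/null && python3 ok.py 4 &&
python3 -m inch '[{"ax":0,"ay":0,"az":0,"x":0,"y":0,"z":-4,"hand":0.36},{"ax":0,"ay":0,"az":0,"x":0,"y":0,"z":-4,"hand":0.36},{"ax":0,"ay":0,"az":0,"x":0,"y":0,"z":-3,"hand":0.36},{"ax":0,"ay":0,"az":0,"x":0,"y":0,"z":-2,"hand":0.36},{"ax":0,"ay":0,"az":0,"x":0,"y":0,"z":0,"hand":0.36}]' >/dev/null && python3 ok.py 4 &&
python3 -m inch '[{"ax":0,"ay":0,"az":0,"x":0,"y":0,"z":-1,"hand":0.36},{"ax":0,"ay":0,"az":0,"x":0,"y":0,"z":-1,"hand":0.36},{"ax":0,"ay":0,"az":0,"x":0,"y":0,"z":0,"hand":0.36}]' >/dev/null && python3 ok.py 4 &&
python3 -m inch '[{"ax":0,"ay":0,"az":0,"x":0,"y":0,"z":-1,"hand":0.36},{"ax":0,"ay":0,"az":0,"x":0,"y":0,"z":0,"hand":0.36}]' >/dev/null && python3 ok.py 4 &&
python3 -m inch '[{"ax":0,"ay":0,"az":0,"x":0,"y":0,"z":-1,"hand":0.36},{"ax":0,"ay":0,"az":0,"x":0,"y":0,"z":0,"hand":0.36}]' >/dev/null && python3 ok.py 4 &&
python3 -m inch '[{"ax":0,"ay":0,"az":0,"x":0,"y":0,"z":-1,"hand":0.36},{"ax":0,"ay":0,"az":0,"x":0,"y":0,"z":0,"hand":0.36}]' >/dev/null && python3 ok.py 4
```

```text
tcp [  0.4 -29.2  45.6] F [ 0.5 -0.1 -0.9] t 29.77
tcp [  0.9 -42.9  46.4] F [ 0.1  0.7 -0.3] t 30.18
tcp [  0.1 -44.3  45.4] F [-0.1  0.5  1.1] t 30.43
tcp [  0.  -45.3  45.3] F [-0.4  0.6 -0.8] t 30.6
tcp [  0.1 -46.3  45.2] F [ 1.4 -0.6  0. ] t 30.77
tcp [  0.1 -47.3  45.3] F [-0.5 -0.1 -0.7] t 30.93
```

```bash
python3 -m inch '[{"ax":0,"ay":0,"az":0,"x":-1,"y":1.5,"z":0,"hand":0.36},{"ax":0,"ay":0,"az":0,"x":0,"y":0,"z":-1,"hand":0.36},{"ax":0,"ay":0,"az":0,"x":0,"y":0,"z":0,"hand":0.36}]' >/dev/null && python3 ok.py 4.5 &&
python3 -m inch '[{"ax":0,"ay":0,"az":0,"x":0,"y":0,"z":-0.5,"hand":0.36},{"ax":0,"ay":0,"az":0,"x":0,"y":0,"z":0,"hand":0.36}]' >/dev/null && python3 ok.py 4.5 &&
python3 -m inch '[{"ax":0,"ay":0,"az":0,"x":0,"y":0,"z":-0.5,"hand":0.36},{"ax":0,"ay":0,"az":0,"x":0,"y":0,"z":0,"hand":0.36}]' >/dev/null && python3 ok.py 4.5 &&
python3 -m inch '[{"ax":0,"ay":0,"az":0,"x":0,"y":0,"z":-0.5,"hand":0.36},{"ax":0,"ay":0,"az":0,"x":0,"y":0,"z":0,"hand":0.36}]' >/dev/null && python3 ok.py 4.5 &&
python3 -m inch '[{"ax":0,"ay":0,"az":0,"x":0,"y":0,"z":-0.5,"hand":0.36},{"ax":0,"ay":0,"az":0,"x":0,"y":0,"z":0,"hand":0.36}]' >/dev/null && python3 ok.py 4.5
python3 -c "
import f" | grep side
```

```text
tcp [ -1.1 -48.2  43.7] F [ 0.7 -0.4 -0.4] t 31.18
tcp [ -1.1 -48.7  43.7] F [-0.   1.2  0.2] t 31.35
tcp [ -1.  -49.3  43.7] F [-0.5 -0.1 -0.5] t 31.52
tcp [ -1.  -49.8  43.7] F [-0.4  1.   0.7] t 31.68
tcp [ -1.  -50.1  43.8] F [0.2 1.7 0.2] t 31.85
side before px [302, 190, 31, 28, 504] [317.8 201.3] [[ -18.6 -112.3   66.5]] fit [[ -23.3 -114.6   66.5]]
side after px [302, 184, 31, 29, 524] [318.2 195.3] [[ -17.3 -112.9   86.5]] fit [[ -28.8 -113.8   86.5]]
```

The side view now puts the plate within about 1 mm of the original stack's position. I'll retreat and remeasure.

```bash
python3 -m inch '[{"ax":0,"ay":0,"az":0,"x":0,"y":0,"z":3,"hand":0.36},{"ax":0,"ay":0,"az":0,"x":0,"y":0,"z":7,"hand":0.36},{"ax":0,"ay":0,"az":0,"x":0,"y":0,"z":8,"hand":0.36},{"ax":0,"ay":0,"az":0,"x":0,"y":-10,"z":0,"hand":0.36},{"ax":0,"ay":0,"az":0,"x":0,"y":-20,"z":0,"hand":0.36}]' >/dev/null && python3 ok.py 5 &&
python3 -m inch '[{"ax":0,"ay":0,"az":0,"x":0,"y":-30,"z":0,"hand":0.36},{"ax":0,"ay":0,"az":0,"x":0,"y":-35,"z":0,"hand":0.36},{"ax":0,"ay":0,"az":0,"x":0,"y":-35,"z":10,"hand":0.36},{"ax":0,"ay":0,"az":0,"x":0,"y":-30,"z":25,"hand":0.36},{"ax":0,"ay":0,"az":0,"x":0,"y":0,"z":40,"hand":0.36}]' >/dev/null && python3 -m inch '[{"ax":0,"ay":0,"az":0,"x":0,"y":0,"z":40,"hand":0.36},{"ax":0,"ay":0,"az":0,"x":0,"y":0,"z":40,"hand":0.36},{"ax":0,"ay":0,"az":0,"x":0,"y":0,"z":40,"hand":0.36},{"ax":0,"ay":0,"az":0,"x":0,"y":0,"z":30,"hand":0.36},{"ax":0,"ay":0,"az":0,"x":0,"y":0,"z":0,"hand":0.36}]' >/dev/null; python3 ok.py 5
python3 f.py
python3 - <<'E'
from h import *
import pickle
# bystanders: before/after pixel change outside the arm, top view
a=pickle.load(open("top0.pkl","rb"))["img"].astype(int);b=pickle.load(open("top9.pkl","rb"))["img"].astype(int)
for n,(x,y) in dict(beaker=(416,196),tape=(398,240),orange=(356,191),turq=(220,246),post_area=(318,205)).items():
    print(n,np.abs(a-b)[y-14:y+14,x-14:x+14].mean().round(1))
a=pickle.load(open("side0.pkl","rb"))["img"].astype(int);c=pickle.load(open("side9.pkl","rb"));b=c["img"].astype(int)
u=proj(c,t2w([0,-104,45]))[0].astype(int);print("lower stack, side",u,np.abs(a-b)[u[1]:u[1]+30,u[0]-22:u[0]+22].mean().round(1), "beaker",np.abs(a-b)[190:228,420:446].mean().round(1))
E
```

```text
tcp [ -3.2 -31.4  71.9] F [-0.2 -0.3  0.4] t 32.37
tcp [ -1.6 198.2 204.8] F [-0.2 -0.  -0.1] t 33.2
top before px [323, 173, 7, 41, 151] [327.1 196.8] [[  -2.3 -166.5   66.5]] fit [[  -8.4 -166.5   66.5]]
top before px [293, 179, 28, 28, 613] [306.5 192.6] [[  -0.8 -104.6   66.5]] fit [[  -0.8 -104.5   66.5]]
top after px [292, 177, 28, 29, 637] [305.9 190.6] [[   1.3 -103.2   86.5]] fit [[   1.3 -103.2   86.5]]
top after px [324, 179, 6, 31, 107] [327.4 196. ] [[  -2.9 -167.2   86.5]] fit [[  -3.9 -166.6   86.5]]
side before px [302, 190, 31, 28, 504] [317.8 201.3] [[ -18.6 -112.3   66.5]] fit [[ -23.3 -114.6   66.5]]
side after px [292, 169, 26, 8, 183] [304.6 172. ] [[ 81.9 -50.7  86.5]] fit [[ 81.7 -50.5  86.5]]
side after px [302, 184, 31, 29, 549] [317.9 195.7] [[ -18.8 -112.5   86.5]] fit [[ -24.  -114.    86.5]]
beaker 4.4
tape 3.9
orange 3.6
turq 4.5
post_area 4.6
lower stack, side [316 202] 8.1 beaker 0.7
```

Run:
```python
from h import *
import pickle
A=pickle.load(open("side0.pkl","rb"));C=pickle.load(open("side9.pkl","rb"));u=proj(C,t2w([0,-104,25]))[0].astype(int)
g=lambda c:cv2.cvtColor(c["img"],cv2.COLOR_RGB2GRAY)[u[1]+2:u[1]+26,u[0]-28:u[0]+28].astype(np.float32)
print("stack shift px",cv2.phaseCorrelate(g(A),g(C)),np.abs(g(A)-g(C)).mean())
s=pickle.load(open("top0.pkl","rb")),pickle.load(open("top9.pkl","rb"))
for n,p1,p2 in(("before",(306.5,192.6),(317.8,201.3)),("after",(305.9,190.6),(317.9,195.7))):
    P,e=tri(s[0],p1,A,p2); print(n,w2t(P).round(1),round(e*1000,1))
from plant import sign_off
print(sign_off())
```

```text
stack shift px ((-0.09128491574430342, 0.09704052216561188), 0.7439562782645226) 8.703869
before [   2.3 -105.6   49.5] 4.5
after [   5.1 -104.5   67.2] 5.6
the job is handed in; nothing more can be done
None
```

The turned plate is on top of the stack, pink base up and lid down, and the job is handed in. I pushed it into the carrier until the pins stopped it and swung the lever over to its end stop in small steps, with contact forces of at most about 16 N. I then pushed the plate out between the pins onto the stack. The whole run took about 33 s.

**Plate position:** after the first push out, the cameras put the plate 2–4 mm short of its place and about 2 mm to one side, so I pushed it again. The last checks put it 0–2.5 mm from where the old top plate stood: 0.3 mm in the side view, about 2.5 mm in the top view. It came out about 18 mm higher than the old top plate, near the expected 20 mm, so it appears to lie flat.

**Surroundings:** the lower stack shifted by about 0.1 px in the side view, which is nothing measurable. The picture patches around the beaker, the tape and the look-alikes showed no change above the general brightness difference.

**Checks that disagreed or were weak:**
- **Fingertips:** touching the deck showed them about 28 mm behind the reported TCP, instead of 11 mm ahead of it. I worked from the touched value throughout.
- **Heights:** the two fixed cameras' rays missed each other by about 5 mm on the pink centres, and the heights they gave came out about 20 mm low. I relied only on the before/after difference.
- **Wrist camera:** it read the plate a few millimetres towards the carrier, in line with a bias it had shown at the deck edge. I did not repeat that reading after the final push.
- **Lid:** I did not check separately that lid and base stayed together after the final push. The last picture viewed, during the push out, showed nothing wrong.

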